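# Put the spray cans, spanner and sealant back in their holders

### The job

Put the four things left out on the bench back in their own places: the green spray can standing in the green cup, the orange spray can standing in the orange cup, the adjustable spanner lying flat down in the cut-out of the black foam tray with its head in the wide end, and the sealant cartridge lying right down in the blue cradle with its nozzle in the notched end plate. Set each one down rather than dropping it and do not tip the cans over. Leave the small amber jar and the yellow tin where they stand.

Things in the scene. Friction and masses are not known exactly. Their poses are not given: they have to be found in the camera images.
- green_can_c (a point): Spray can standing upright on the bench: white body with a broad green band, green cap. 46 mm in diameter (cap too), 135 mm tall with the cap, about 0.13 kg. The point is its centre, half-way up (67.5 mm above its foot); z up its axis. Grip it 30 to 50 mm above its centre, so that the fingers stay above the cup's rim and the gripper clears the cap.
- orange_can_c (a point): Spray can standing upright on the bench: all orange with a narrow white stripe, orange cap. 46 mm in diameter (cap too), 135 mm tall with the cap, about 0.13 kg. The point is its centre, half-way up (67.5 mm above its foot); z up its axis. Grip it 30 to 50 mm above its centre, so that the fingers stay above the cup's rim and the gripper clears the cap.
- spanner_c (a point): Steel adjustable spanner lying flat, 155 mm long, 12 mm thick, 0.14 kg. The point is half-way along and half-way up (6 mm over its support). x runs towards the head, z up. Handle 18 mm wide (y), 10 mm thick, from x = -66 to 35 mm; tail 20 mm wide, to x = -77; head 47 mm wide, x = 35 to 78. Centre of mass 10 mm from the point towards the head: grip the handle across y at the point.
- cartridge_c (a point): White sealant cartridge, blue middle band and short blue nozzle, lying on its side; does not roll. Body 40 mm in diameter, 120 mm long, 0.17 kg. The point is the middle of the body on its axis (20 mm over its support). x runs along the body to the nozzle, which sticks out 28 mm beyond its end (20 mm in diameter at the collar). Grip the body across y at the point.
- green_cup: Upright green can cup, fixed to the bench by its dark round foot (92 mm diameter, 4 mm thick): open at the top, bore 64 mm, outside 72 mm, rim 45 mm above the bench, inner floor 6 mm above the bench. Origin: centre of its underside on the bench; z up. The green spray can stands upright in it.
- orange_cup: Upright orange can cup, fixed to the bench by its dark round foot (92 mm diameter, 4 mm thick): open at the top, bore 64 mm, outside 72 mm, rim 45 mm above the bench, inner floor 6 mm above the bench. Origin: centre of its underside on the bench; z up. The orange spray can stands upright in it.
- spanner_tray: Black foam tray, fixed, 200 (x) by 110 (y) by 24 mm high; cut-out with yellow floor (grey spanner print) 12 mm above the bench. Origin: centre of underside; x to the wide head end. Handle slot 32 mm wide from x = -86, finger recess 86 mm wide (y) from x = -27 to 29, head pocket 62 mm wide to x = 86. The spanner's point goes over the origin, its x along the tray's x; not reversible.
- cartridge_cradle: Blue metal cradle, fixed, base 156 (x) by 84 (y) by 4 mm. Origin: centre of underside. U brackets at x = -45 and 45 (14 mm long; rubber floors 10 mm over the bench; cheeks 58 mm apart, 34 mm high), room for fingers between. End plates 44 mm high, 138 mm apart; the +x one has a notch 36 mm wide for the nozzle. The cartridge's point goes over the origin, x along x; turned round it does not fit.
- jar_c (a point): Bystander to leave alone: small amber glass jar with a black lid, 44 mm in diameter, 53 mm tall, standing. The point is its centre, half-way up; z up.
- tin_c (a point): Bystander to leave alone: flat round yellow tin with a steel-coloured disc on its lid, 52 mm in diameter, 28 mm tall. The point is its centre, half-way up; z up.
Not all that is in view belongs to the job. What is shaped like the part that bears orange_can_c but pink or purple is not meant.

How it is judged:
By the outcome, as a careful person would: the job done as asked, in the order asked, and still so for the second after the job is handed in, with the robot touching nothing.
It also fails if it takes over 106 s, if anything falls off the work surface, if the arm or the gripper's body presses on something with over 40 N, if the wrist force passes 120 N, or if a joint passes its speed limit or range.

### The arm

A 6-joint arm with a two-finger parallel gripper is mounted at the origin on the work surface. World frame = base frame: x ahead of the robot, y to its left, z up, the work surface at z = 0. Lengths are in m, angles in rad, forces in N, time in s.
With the tool pointing down it reaches from about 0.35 to 0.975 m from the base axis. Payload 4.9 kg.
Tool frame: the origin (TCP) lies at the very end of the fingers, on their centre line; the grasp point (between the pads) lies 19 mm behind it; z points along the fingers, x is the direction in which the jaws open and shut, and the axes are right-handed (so a half turn about z gives the same grasp; the last joint's range is limited). The gripper opens to 85 mm and grips with 20 to 120 N. Pads are 22 mm wide; open, the fingers measure 114 mm over their backs; the gripper's body (76 mm by 85 mm) begins 54 mm behind the grasp point. The pads swing forward as they close: fully open they stand 13 mm farther back than shut.
Start: joints at [-1.383, 0.053, 1.613, -0, 1.476, -0.119], TCP at [0.189, -0.596, 0.231] pointing down, gripper open.
Joint ranges: [-3.01, 3.01], [-1.01, 2.22], [0.06, 2.58], [-1.02, 4.17], [0.09, 2.62], [-3.14, 3.14]. Speed limits (rad/s): [2.57, 2.57, 3.14, 3.14, 3.14, 3.14].

### API

Orientations are given as a rotation vector (axis times angle).
In Python, from station import monitor, imaging, ticket gives the robot as it stands.
- The arm moves only by the tool step_arm, never from a script. Its argument "targets" is one flat list of numbers, 4 for each row, row after row: the shift along the tool's x, y, z in m, then the turn about the tool's z in rad. In form: [tx, ty, tz, roll, tx, ty, tz, roll, ...]. A call has 1 to 12 rows; each row is the pose to reach, as a shift and turn from the pose measured when the call began, along the tool's axes at that moment; what a row does not reach only later rows make up. A row lasts 1/12 s, in which the tool goes at most 41.7 mm and 7.16 degrees, less where a joint would pass 70% of its speed; a pose out of reach is approached as far as the arm can. A call with a gripper value outside its range is refused whole. "grip" is the finger opening in m, from 0 to 0.0854, set as the call begins (left out, the last holds). The fingers move at their own pace and stop on an object; "force" is the grip in N (left out, the last holds). Time passes only in rows, so rows that repeat a pose let the fingers close. It gives the time, the measured TCP pose, the force and the opening at its end, in the units of the state.
- monitor.get_obs(): the state, without advancing time (a new reading comes with each control period).
- imaging.get_image(name): name is "scene" or "top" or "wrist"; returns a dict with "color" (480x640x3 uint8, red, green, blue), "depth" (480x640 float32, m along the optical axis (not along the pixel's ray), 0 where there is no reading), "fov_y" (degrees; the focal length in pixels is half the picture's height over the tangent of half this angle, whatever the lens; pixels are square), "cx", "cy" (the principal point, pixels), "R" (3x3) and "t" (3): a world point X has camera coordinates R X + t. Camera axes: x right, y down, z forward; pixel columns grow to the right and rows downward; lengths in m; the calibration is good to about 2 mm. The wrist camera is an equidistant fisheye: a pixel r from the principal point sees the ray r / f radians off the axis. A picture is of the moment at which its call begins.
- ticket.finish_job(): hands the job in, once; it reports no verdict.
Trained networks look in a picture, given as the dict that the camera call returned (one of the last four; its "shot" number tells which), for a name from the list of things; names that differ only in an ending like _2 or _b are one class to them, and where a whole thing is asked for, a point or a joint stands for the part that bears it (a point fixed in the world has none). Each returns a list of dicts, best first, with "score" (0 to 1); they miss things now and then, are a little off and sometimes report something else, mostly with a low value. They report only what shows in the picture. A call takes as long as a camera call. They do not tell look-alikes from the thing itself.
- imaging.search_frame(name, picture): "uv" ([column, row] in pixels, amid what is visible of it).
- imaging.mark_of(name, picture): "uv" ([column, row] in pixels: a listed point, or the origin of a listed thing).
The state is a dict: "t": time; "q": joint angles; "dq": joint speeds; "effort": joint torques, N m; "tool_pos": TCP position; "tool_rot": TCP orientation; "contact_force": force on the tool from outside, world axes, zero at the start; "wrist_torque": the same for the moment, N m; "opening": finger opening in m.
Only numpy, scipy, OpenCV 4.12 (cv2) and the standard library are available. Lean on these libraries where they do the work, as an engineer would, in place of code of your own. Each camera call takes 0.05 s, during which the arm holds its last target.

## Working session

There is one attempt and no reset: what is moved stays moved. The work goes in short steps, Python scripts to look and compute and a tool call to move; the robot and the scene stay as the last step left them, time stands still between calls to the robot, and variables do not carry over. Pictures are saved under pics/ and viewed, and the job is handed in when it is done.

Besides the shell and the picture viewer there is one more tool, called after ">>>" as name(argument=value, ...) on one line, values as JSON. step_arm: Moves the arm, as the interface text tells. Its arguments: {"type":"object","properties":{"targets":{"type":"array","items":{"type":"number"}},"grip":{"type":"number"},"force":{"type":"number"}},"required":["targets"]}

```bash
ls; mkdir -p pics
python3 - <<'E'
from station import monitor, imaging
import cv2
o=monitor.get_obs()
print({k:o[k] for k in ('t','q','tool_pos','tool_rot','opening','contact_force')})
for n in ("scene","top"):
    p=imaging.get_image(n)
    print(n,p['shot'],p['fov_y'],p['cx'],p['cy'],p['R'],p['t'])
    cv2.imwrite(f'pics/{n}0.png',p['color'][:,:,::-1])
E
```

```text
pics
{'t': 0.0, 'q': array([-1.38301707e+00,  5.33191887e-02,  1.61431844e+00,  4.46510598e-05,
        1.47599311e+00, -1.18976140e-01]), 'tool_pos': array([ 0.18863755, -0.59519233,  0.23007177]), 'tool_rot': array([-2.53359558e+00,  1.85514212e+00,  2.29158992e-03]), 'opening': 0.08530379294757225, 'contact_force': array([-0.12303892,  0.19082354,  0.22668554])}
scene 1 50.94046058273852 317.95796793038545 242.11209141406877 [[-0.2088267   0.97794749 -0.00318005]
 [ 0.6010287   0.12577457 -0.78926881]
 [-0.77146349 -0.1667317  -0.6140396 ]] [ 0.07587296 -0.24428194  1.43497896]
top 2 49.39452174637941 315.85895790012944 234.43668626449514 [[-0.01265495 -0.99985133 -0.01171195]
 [-0.99649113  0.01357985 -0.08258939]
 [ 0.08273616  0.01062569 -0.99651484]] [0.03314224 0.50568353 1.43239784]
```

View pics/scene0.png

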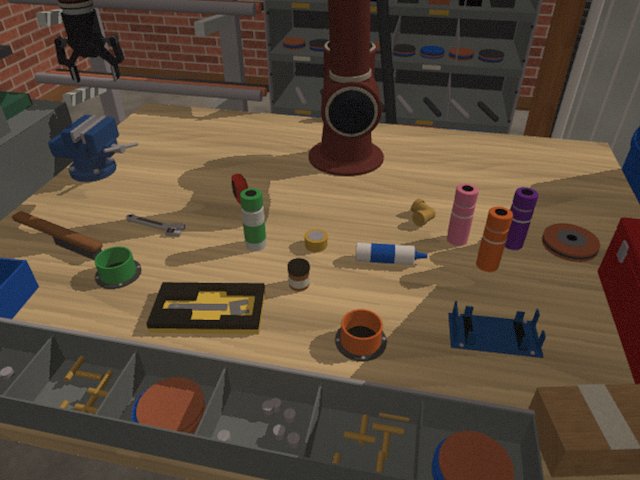

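View pics/top0.png

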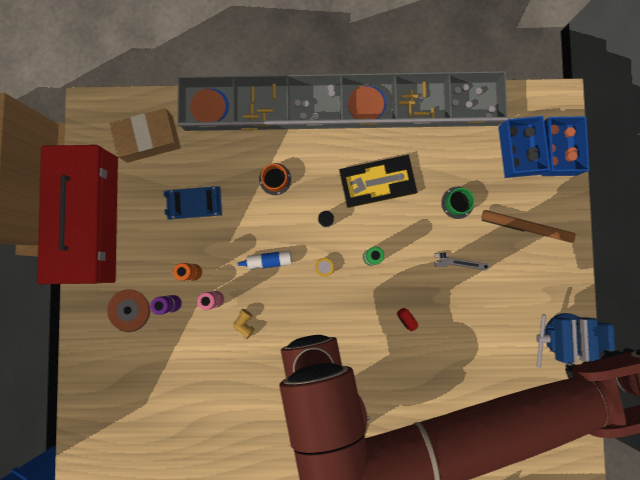

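```bash
cat > h.py <<'E'
import numpy as np, cv2
from station import monitor, imaging
def f(p): return 240/np.tan(np.radians(p['fov_y'])/2)
def ray(p,uv,fish=False):
    x=(uv[0]-p['cx'])/f(p); y=(uv[1]-p['cy'])/f(p)
    if fish:
        r=np.hypot(x,y); d=np.array([x/r*np.sin(r),y/r*np.sin(r),np.cos(r)]) if r>1e-9 else np.array([0,0,1.])
    else: d=np.array([x,y,1.])
    R=np.array(p['R']);t=np.array(p['t'])
    return -R.T@t, R.T@d
def onplane(p,uv,z,fish=False):
    c,d=ray(p,uv,fish); return c+d*(z-c[2])/d[2]
def proj(p,X):
    X=np.array(p['R'])@X+np.array(p['t']); return np.array([p['cx'],p['cy']])+f(p)*X[:2]/X[2]
def cloud(p):
    v,u=np.mgrid[0:480,0:640]; d=p['depth']
    P=np.stack([(u-p['cx'])/f(p)*d,(v-p['cy'])/f(p)*d,d],-1)
    W=(P-np.array(p['t']))@np.array(p['R'])
    W[d==0]=np.nan
    return W
E
cat > a.py <<'E'
from h import *
import pickle
Z=dict(green_can_c=.0675,orange_can_c=.0675,spanner_c=.006,cartridge_c=.02,green_cup=0,orange_cup=0,spanner_tray=0,cartridge_cradle=0,jar_c=.0265,tin_c=.014)
ps={n:imaging.get_image(n) for n in ("scene","top")}
pickle.dump(ps,open('p0.pkl','wb'))
for k,z in Z.items():
  for n,p in ps.items():
    for m in imaging.mark_of(k,p)[:3]:
        print(k,n,np.round(m['uv'],1),round(m['score'],2),np.round(onplane(p,m['uv'],z),4))
c=ps['scene']['color'][160:300,400:600,::-1]
cv2.imwrite('pics/crop_cans.png',cv2.resize(c,None,fx=4,fy=4,interpolation=cv2.INTER_CUBIC))
E
python3 a.py
```

```text
green_can_c scene [250.6 222.9] 0.8 [ 0.4539 -0.1259  0.0675]
green_can_c top [372.4 252.6] 0.56 [ 0.4512 -0.1252  0.0675]
orange_can_c scene [519.9 220.5] 0.94 [0.3287 0.4306 0.0675]
orange_can_c scene [462.  215.4] 0.85 [0.3344 0.3109 0.0675]
orange_can_c scene [492.9 238. ] 0.61 [0.4036 0.3711 0.0675]
orange_can_c top [214.5 299.5] 0.93 [0.3313 0.2993 0.0675]
orange_can_c top [189.4 272.7] 0.83 [0.4037 0.3671 0.0675]
orange_can_c top [167.2 304. ] 0.73 [0.3209 0.4261 0.0675]
spanner_c scene [151.1 223.4] 0.55 [ 0.4223 -0.3834  0.006 ]
spanner_c scene [206.3 309.2] 0.42 [ 0.6567 -0.1526  0.006 ]
spanner_c top [462.4 262.7] 0.8 [ 0.4226 -0.3816  0.006 ]
cartridge_c scene [383.2 252.4] 0.81 [0.4361 0.156  0.02  ]
cartridge_c top [270.2 258.5] 0.6 [0.4408 0.1543 0.02  ]
green_cup scene [119.7 274.9] 0.94 [ 0.5956 -0.3676  0.    ]
green_cup top [454.7 205.4] 0.93 [ 0.5849 -0.3672  0.    ]
orange_cup scene [361.7 339.7] 0.94 [ 0.6655  0.1442 -0.    ]
orange_cup top [275.9 180.1] 0.68 [0.6649 0.1388 0.    ]
spanner_tray scene [206.8 306.5] 0.94 [ 0.6444 -0.1575  0.    ]
spanner_tray scene [249.6 222.7] 0.63 [ 0.365  -0.1635  0.    ]
spanner_tray top [456.8 198.2] 0.2 [ 0.6054 -0.3739  0.    ]
cartridge_cradle scene [493.  334.2] 0.78 [ 0.604   0.3735 -0.    ]
cartridge_cradle top [194.6 201. ] 0.7 [0.6081 0.3709 0.    ]
jar_c scene [301.3 270.6] 0.79 [0.5352 0.0028 0.0265]
jar_c top [318.1 218.4] 0.67 [0.5503 0.0196 0.0265]
tin_c scene [313.4 238.8] 0.66 [4.126e-01 3.000e-04 1.400e-02]
tin_c top [322.6 264.4] 0.74 [0.4227 0.0089 0.014 ]
tin_c top [269.5 257.8] 0.39 [0.443  0.1568 0.014 ]
```

View pics/crop_cans.png

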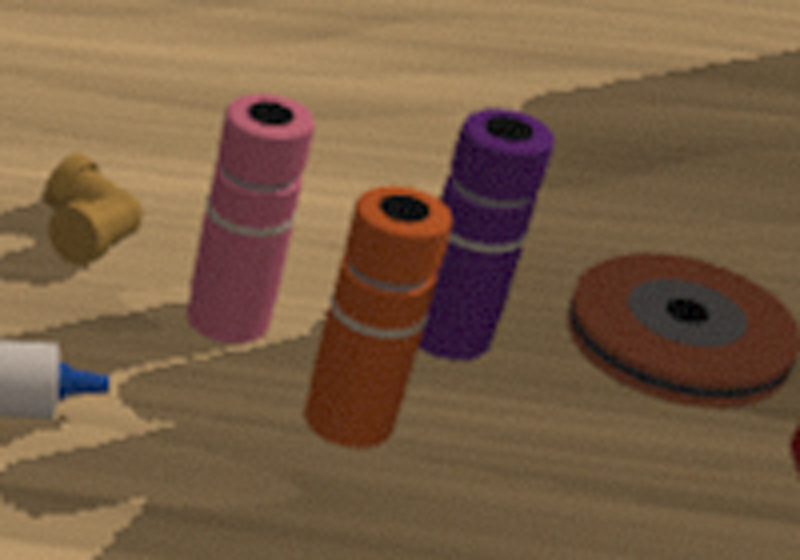

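The crop shows three look-alike cans in the scene picture: pink (462,215), orange (493,238) and purple (520,220). The orange one at the front matches the description. Next I refine the poses with colour and depth.

```bash
cat > b.py <<'E'
from h import *
import pickle
ps=pickle.load(open('p0.pkl','rb'))
def circ(P):
    A=np.c_[2*P[:,:2],np.ones(len(P))];s=np.linalg.lstsq(A,(P[:,:2]**2).sum(1),rcond=None)[0]
    return s[:2],np.sqrt(s[2]+s[:2]@s[:2])
for n,p in ps.items():
    W=cloud(p); hsv=cv2.cvtColor(p['color'],cv2.COLOR_RGB2HSV)
    H,S,V=[hsv[...,i].astype(int) for i in range(3)]
    def near(c,r,z0,z1): return (np.hypot(W[...,0]-c[0],W[...,1]-c[1])<r)&(W[...,2]>z0)&(W[...,2]<z1)
    def rect(P):
        (c,(a,b),t)=cv2.minAreaRect((P[:,:2]*1000).astype(np.float32)); return np.round([c[0],c[1],a,b,t],1)
    print('==',n,'bench z',np.nanmedian(W[near((.5,.08),.05,-.03,.02)][:,2]))
    for nm,c in (('green',(.452,-.125)),('orange',(.404,.369))):
        P=W[near(c,.04,.1,.16)]; top=np.percentile(P[:,2],90); T=P[P[:,2]>.128]
        print(nm,'can ztop',top,'rect',rect(T),'mean',T[:,:2].mean(0),len(T))
    for nm,c in (('green',(.595,-.367)),('orange',(.665,.142))):
        P=W[near(c,.06,.041,.05)]; print(nm,'cup rim',circ(P),rect(P),len(P))
        P=W[near(c,.06,.002,.007)]; print(nm,'cup foot',circ(P),rect(P),len(P))
    P=W[near((.65,-.155),.13,.021,.03)]; print('tray',rect(P),len(P))
    P=W[near((.606,.372),.1,.025,.05)]; print('cradle up',rect(P),len(P))
    P=W[near((.606,.372),.1,-.004,.05)&(H>95)&(H<125)&(S>100)]; print('cradle blue',rect(P),len(P))
    P=W[near((.44,.155),.12,.015,.05)]; print('cart',rect(P),len(P),'z',np.percentile(P[:,2],[50,95]))
    B=W[near((.44,.155),.12,.005,.05)&(H>95)&(H<125)&(S>120)]; 
    print('cart blue',np.round(B[:,:2].min(0),3),np.round(B[:,:2].max(0),3))
    P=W[near((.4225,-.3825),.12,.004,.03)]; print('span',rect(P),len(P),'z',np.percentile(P[:,2],[5,50,95]))
    P=W[near((.54,.01),.05,.02,.06)]; print('jar',rect(P)); P=W[near((.42,.005),.05,.02,.04)]; print('tin',rect(P))
E
python3 b.py
python3 - <<'E'
import pickle,cv2,numpy as np
ps=pickle.load(open('p0.pkl','rb'))
c=ps['top']['color'][:,:,::-1]
a=[c[135:225,330:490],c[235:285,400:500],c[180:230,150:240],c[235:285,225:305]]
a=[cv2.resize(x,(400,300*1),interpolation=cv2.INTER_CUBIC) for x in a]
cv2.imwrite('pics/crops.png',np.vstack([np.hstack(a[:2]),np.hstack(a[2:])]))
E
```

```text
== scene bench z -0.001443268382318178
green can ztop 0.13455810564429038 rect [ 444.2 -125.    45.8   42.9   81.1] mean [ 0.44676878 -0.12330949] 241
orange can ztop 0.13431543373511518 rect [409.4 371.1  43.4  44.3  54.1] mean [0.41261372 0.37037276] 282
green cup rim (array([ 0.59320438, -0.37300001]), np.float64(0.03391685984542193)) [ 593.2 -373.1   73.    70.8   20.9] 196
green cup foot (array([ 0.5960715 , -0.37069749]), np.float64(0.03705992251686278)) [ 597.6 -370.8   82.9   88.3   40.5] 337
orange cup rim (array([0.66911098, 0.14134058]), np.float64(0.03373599077358791)) [668.9 141.6  71.   70.9  61.7] 268
orange cup foot (array([0.67681702, 0.14218936]), np.float64(0.034383422108182585)) [674.1 149.1  80.2 102.2   9.6] 659
tray [ 656.2 -149.4  114.8  200.6   10.9] 2414
cradle up [605.3 373.1  68.7 147.    3.7] 384
cradle blue [605.2 374.5  87.  156.1   3.9] 2953
cart [440.4 171.7  37.8 148.1   6.6] 1043 z [0.0318168  0.03921225]
cart blue [0.425 0.131] [0.462 0.244]
span [ 428.2 -387.7  174.4   44.2   85.1] 452 z [0.00512226 0.00954391 0.01213743]
jar [550.1  -0.8  44.   4
[... 491 characters left out ...]
1256350706611974)) [ 592.8 -368.8  111.1  113.9   43.9] 444
orange cup rim (array([0.66727214, 0.14259248]), np.float64(0.03375768508187301)) [666.8 142.7  70.   67.2   1.1] 101
orange cup foot (array([0.66526665, 0.14043569]), np.float64(0.042259577741902324)) [665.  141.3 115.1 117.   23.5] 493
tray [ 655.2 -148.   110.7  201.1   11.3] 1289
cradle up [603.4 374.5  66.3 148.1   3.7] 146
cradle blue [603.8 373.5  82.8 154.    3.2] 1365
cart [436.  172.4  40.6 149.1   6.3] 678 z [0.03682134 0.04399997]
cart blue [0.417 0.129] [0.458 0.243]
span [ 423.6 -383.2  235.3  234.3   73.3] 1232 z [0.00416533 0.00631735 0.01535411]
jar [547.   -0.7  41.   41.6  88.6]
tin [415.7   6.2  49.2  49.4  62.9]
```

View pics/crops.png

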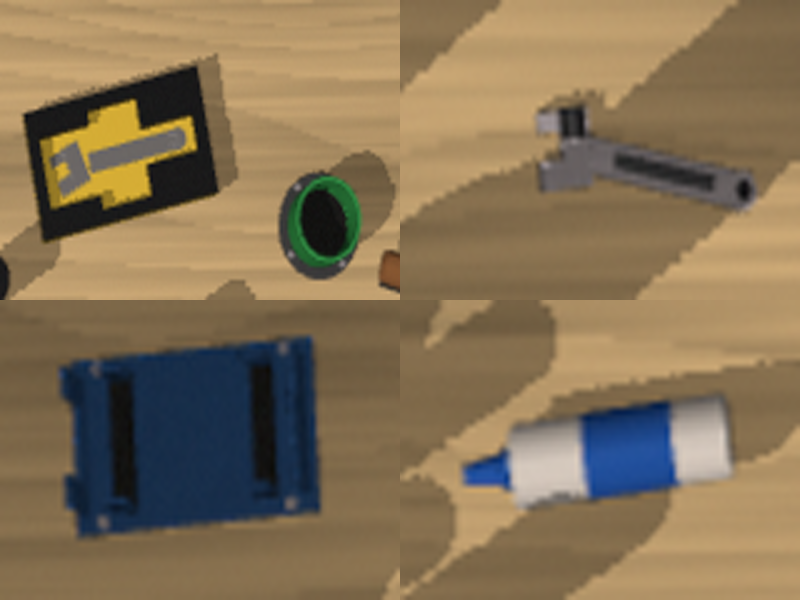

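The orange cup is the only orange ring on the bench. The top view shows the head pocket, spanner head, cradle notch and cartridge nozzle all facing left (+y). Next: the exact angles and the tool axes.

```bash
cat > c.py <<'E'
from h import *
import pickle
from scipy.spatial.transform import Rotation as Ro
ps=pickle.load(open('p0.pkl','rb'))
def rect(P):
    P=(P[:,:2]*1000).astype(np.float32); b=cv2.boxPoints(cv2.minAreaRect(P)); e=b[1]-b[0],b[2]-b[1]
    l=max(e,key=np.linalg.norm); a=np.degrees(np.arctan2(l[1],l[0]))%180
    return np.round(b.mean(0),1),np.round(sorted(map(np.linalg.norm,e)),1),round(float(a),1)
for n,p in ps.items():
    W=cloud(p); hsv=cv2.cvtColor(p['color'],cv2.COLOR_RGB2HSV); H,S,V=[hsv[...,i].astype(int) for i in range(3)]
    def near(c,r,z0,z1): return (np.hypot(W[...,0]-c[0],W[...,1]-c[1])<r)&(W[...,2]>z0)&(W[...,2]<z1)
    def big(m):
        k,l,s,_=cv2.connectedComponentsWithStats(m.astype(np.uint8)); return l==1+np.argmax(s[1:,4])
    print(n,'tray',rect(W[big(near((.655,-.15),.13,.018,.03))]))
    print('cart',rect(W[big(near((.44,.17),.12,.012,.05))]), 'cradle',rect(W[big(near((.605,.373),.1,-.004,.05)&(H>95)&(H<125)&(S>100))]))
    m=big(cv2.morphologyEx((near((.4225,-.3825),.1,-.01,.03)&(S<75)).astype(np.uint8),cv2.MORPH_OPEN,np.ones((2,2),np.uint8)))
    vu=np.argwhere(m); Q=np.array([onplane(p,(u,v),.008) for v,u in vu]); print('span',rect(Q),len(Q))
    bw=cv2.resize((m*255).astype(np.uint8)[180:300,80:520],None,fx=1.5,fy=1.5); cv2.imwrite(f'pics/m_{n}.png',bw)
o=monitor.get_obs(); print(Ro.from_rotvec(o['tool_rot']).as_matrix().round(4))
E
python3 c.py
```

```text
scene tray (array([ 655.9, -149.4], dtype=float32), array([115.9, 200.7], dtype=float32), 101.1)
cart (array([440.4, 171.7], dtype=float32), array([ 37.8, 148.1], dtype=float32), 96.6) cradle (array([605.2, 374.5], dtype=float32), array([ 87. , 156.1], dtype=float32), 93.9)
span (array([ 433.9, -372.4], dtype=float32), array([ 49.3, 156.6], dtype=float32), 85.9) 470
top tray (array([ 655.3, -147.9], dtype=float32), array([111.6, 201.3], dtype=float32), 100.9)
cart (array([436.1, 172.4], dtype=float32), array([ 40.8, 149.1], dtype=float32), 96.3) cradle (array([603.8, 373.5], dtype=float32), array([ 82.8, 154. ], dtype=float32), 93.2)
span (array([ 425. , -379.9], dtype=float32), array([ 38.2, 151.5], dtype=float32), 85.5) 421
[[ 0.3021 -0.9533  0.    ]
 [-0.9533 -0.3021 -0.    ]
 [ 0.     -0.     -1.    ]]
```

```bash
cat > g.py <<'E'
import sys
from h import *
from scipy.spatial.transform import Rotation as Ro
def go(x,y,z,yaw):
    o=monitor.get_obs(); M=Ro.from_rotvec(o['tool_rot']).as_matrix()
    d=M.T@(np.array([x,y,z])-o['tool_pos']); cy=np.degrees(np.arctan2(M[1,0],M[0,0]))
    r=-np.radians((yaw-cy+180)%360-180)
    print('t',round(o['t'],2),'pos',o['tool_pos'].round(4),'yaw',cy.round(2),'open',round(o['opening'],4),'F',o['contact_force'].round(1),'\nshift',d.round(4),'roll',r.round(4))
if __name__=='__main__': go(*map(float,sys.argv[1:5]))
E
python3 g.py .4425 -.1245 .27 0
```

```text
t 1.2 pos [ 0.1888 -0.5958  0.2313] yaw -72.42 open 0.0855 F [ 0.4 -0.3  0.5] 
shift [-0.3726 -0.3842 -0.0387] roll -1.2639
```

>>> step_arm(targets=[0, 0, -0.039, 0, -0.373, -0.384, -0.039, -1.264, -0.373, -0.384, -0.039, -1.264, -0.373, -0.384, -0.039, -1.264, -0.373, -0.384, -0.039, -1.264, -0.373, -0.384, -0.039, -1.264, -0.373, -0.384, -0.039, -1.264, -0.373, -0.384, -0.039, -1.264, -0.373, -0.384, -0.039, -1.264, -0.373, -0.384, -0.039, -1.264, -0.373, -0.384, -0.039, -1.264, -0.373, -0.384, -0.039, -1.264], grip=0.085, force=40)

```text
t: 2.2
tool_pos: [0.4062, -0.1902, 0.2707]
tool_rot: [3.141, 0.006, 0.002]
contact_force: [0.8, -0.6, -0.6]
opening: 0.085
```

```bash
python3 g.py .4425 -.1245 .27 0
```

```text
t 2.2 pos [ 0.4062 -0.1902  0.2707] yaw 0.23 open 0.085 F [ 0.8 -0.6 -0.6] 
shift [ 0.0365 -0.0655  0.0007] roll 0.004
```

>>> step_arm(targets=[0.036, -0.0655, 0, 0.004, 0.036, -0.0655, 0, 0.004, 0.036, -0.0655, 0, 0.004, 0.036, -0.0655, 0, 0.004])

```text
t: 2.53
tool_pos: [0.4424, -0.123, 0.2708]
tool_rot: [3.141, 0.007, 0.002]
contact_force: [0.3, -0.4, 0.7]
opening: 0.0848
```

```bash
cat > w.py <<'E'
import sys
from h import *
p=imaging.get_image('wrist'); np.save('w.npy',p,allow_pickle=True)
print(p['fov_y'],np.round(-np.array(p['R']).T@p['t'],4),np.round(p['R'],3).tolist())
cv2.imwrite(f'pics/{sys.argv[1]}.png',p['color'][:,:,::-1])
for k in sys.argv[2:]:
    n,z=k.split(':')
    for m in imaging.mark_of(n,p)[:2]: print(n,np.round(m['uv'],1),round(m['score'],2),onplane(p,m['uv'],float(z),True).round(4))
E
python3 w.py w1 green_can_c:.0675; python3 g.py .4425 -.1245 .27 0
```

```text
65.70646984690485 [ 0.4423 -0.0537  0.4132] [[1.0, 0.004, 0.001], [0.004, -0.963, 0.271], [0.002, -0.271, -0.963]]
green_can_c [490.6 225.8] 0.62 [ 0.6193 -0.1326  0.0675]
green_can_c [293.2  91. ] 0.47 [ 0.4187 -0.0074  0.0675]
t 2.63 pos [ 0.4418 -0.1249  0.2707] yaw -0.01 open 0.0852 F [ 0.4  0.1 -0.4] 
shift [ 0.0007 -0.0004  0.0007] roll -0.0001
```

View pics/w1.png

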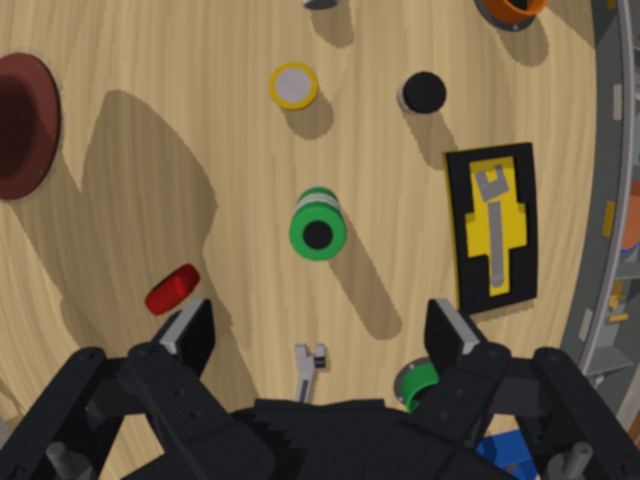

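```bash
python3 - <<'E'
from h import *
p=np.load('w.npy',allow_pickle=True).item()
for uv,z in (((318,234),.135),((424,93),.053),((293,86),.028)): print(onplane(p,uv,z,True).round(4))
d=p['depth'];print(d[234,318])
E
python3 g.py .4425 -.1245 .0885 0
```

```text
[ 0.442  -0.1253  0.135 ]
[ 0.5448 -0.0032  0.053 ]
[0.4158 0.0032 0.028 ]
0.28643003
t 2.63 pos [ 0.4418 -0.1249  0.2707] yaw -0.01 open 0.0852 F [ 0.4  0.1 -0.4] 
shift [ 0.0006 -0.0006  0.1822] roll -0.0001
```

>>> step_arm(targets=[0.0005, -0.0005, 0.04, 0, 0.0005, -0.0005, 0.08, 0, 0.0005, -0.0005, 0.12, 0, 0.0005, -0.0005, 0.15, 0, 0.0005, -0.0005, 0.17, 0, 0.0005, -0.0005, 0.18, 0, 0.0005, -0.0005, 0.18, 0, 0.0005, -0.0005, 0.18, 0])

```text
t: 3.3
tool_pos: [0.4425, -0.1256, 0.0913]
tool_rot: [3.14, -0.003, 0.002]
contact_force: [-0.6, -0.2, 0.6]
opening: 0.0851
```

>>> step_arm(targets=[0, 0, 0, 0, 0, 0, 0, 0, 0, 0, 0, 0, 0, 0, 0, 0, 0, 0, 0, 0, 0, 0, 0, 0, 0, 0, 0, 0, 0, 0, 0, 0], grip=0.02, force=40)

```text
t: 3.97
tool_pos: [0.4434, -0.1262, 0.0932]
tool_rot: [3.139, -0.002, 0.005]
contact_force: [-2.9, 0.3, 6.0]
opening: 0.0447
```

```bash
python3 g.py .593 -.3725 .27 0
```

```text
t 3.97 pos [ 0.4434 -0.1262  0.0932] yaw -0.08 open 0.0447 F [-2.9  0.3  6. ] 
shift [ 0.1505  0.2466 -0.1756] roll -0.0015
```

>>> step_arm(targets=[0, 0, -0.02, 0, 0, 0, -0.05, 0, 0, 0, -0.09, 0, 0, 0, -0.13, 0, 0, 0, -0.155, 0, 0, 0, -0.17, 0, 0.01, 0.017, -0.175, 0, 0.025, 0.042, -0.175, 0, 0.045, 0.074, -0.175, 0, 0.065, 0.107, -0.175, 0, 0.085, 0.14, -0.175, 0, 0.105, 0.172, -0.175, 0])

```text
t: 4.97
tool_pos: [0.5483, -0.2993, 0.2686]
tool_rot: [3.139, -0.002, 0.004]
contact_force: [0.4, 0.4, -0.8]
opening: 0.0452
```

```bash
python3 g.py .593 -.3725 .25 0
```

```text
t 4.97 pos [ 0.5483 -0.2993  0.2686] yaw -0.07 open 0.0452 F [ 0.4  0.4 -0.8] 
shift [0.0447 0.0731 0.0189] roll -0.0013
```

>>> step_arm(targets=[0.015, 0.025, 0, 0, 0.03, 0.05, 0, 0, 0.04, 0.066, 0.008, 0, 0.0447, 0.073, 0.019, 0, 0.0447, 0.073, 0.019, 0, 0.0447, 0.073, 0.019, 0, 0.0447, 0.073, 0.019, 0])

```text
t: 5.55
tool_pos: [0.5926, -0.3712, 0.2497]
tool_rot: [3.14, -0.001, 0.003]
contact_force: [0.3, 0.3, -1.1]
opening: 0.0449
```

```bash
python3 w.py w2 green_cup:0; python3 g.py .593 -.3725 .105 0
python3 - <<'E'
from h import *
p=imaging.get_image('scene'); cv2.imwrite('pics/s2.png',cv2.resize(p['color'][100:320,20:320,::-1],None,fx=2.5,fy=2.5))
E
```

```text
65.70646984690485 [ 0.5927 -0.3017  0.392 ] [[1.0, -0.001, 0.002], [-0.001, -0.962, 0.272], [0.001, -0.272, -0.962]]
green_cup [318.1 207.1] 0.58 [ 0.5922 -0.3732  0.    ]
t 5.65 pos [ 0.5929 -0.3714  0.2509] yaw -0.02 open 0.0457 F [ 0.2  0.6 -1.6] 
shift [-0.0005  0.0006  0.1459] roll -0.0004
```

View pics/w2.png

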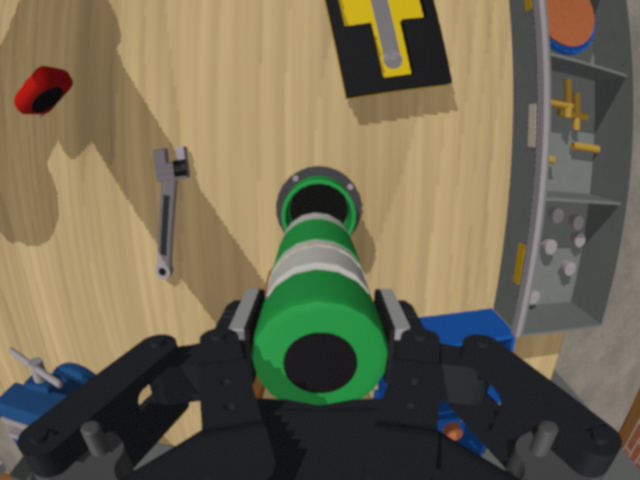

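View pics/s2.png

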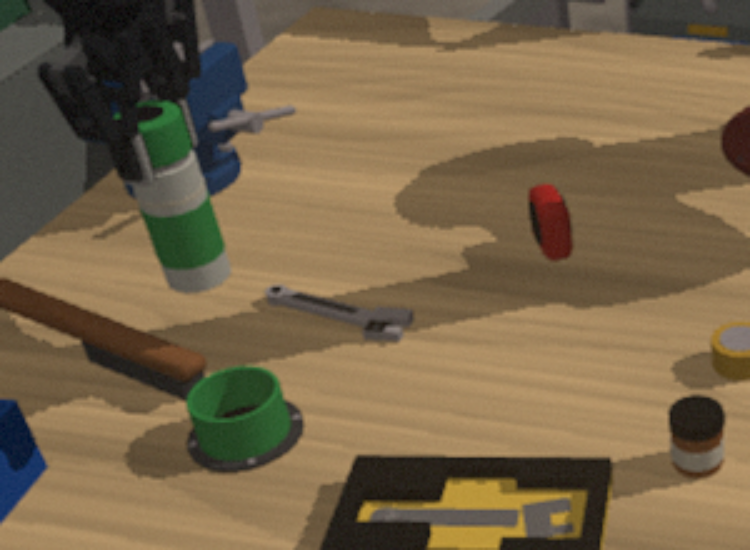

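>>> step_arm(targets=[0, 0.001, 0.025, 0, 0, 0.001, 0.06, 0, 0, 0.001, 0.09, 0, 0, 0.001, 0.115, 0, 0, 0.001, 0.13, 0, 0, 0.001, 0.14, 0, 0, 0.001, 0.145, 0, 0, 0.001, 0.147, 0, 0, 0.001, 0.149, 0, 0, 0.001, 0.149, 0, 0, 0.001, 0.149, 0])

```text
t: 6.62
tool_pos: [0.5943, -0.3736, 0.1038]
tool_rot: [3.136, -0.001, 0.009]
contact_force: [0.2, 0.4, -1.1]
opening: 0.0454
```

```bash
python3 g.py .593 -.3725 .099 0
```

```text
t 6.62 pos [ 0.5943 -0.3736  0.1038] yaw -0.02 open 0.0454 F [ 0.2  0.4 -1.1] 
shift [-0.0014 -0.0012  0.0048] roll -0.0004
```

>>> step_arm(targets=[0, 0, 0.001, 0, 0, 0, 0.002, 0, 0, 0, 0.003, 0, 0, 0, 0.004, 0, 0, 0, 0.005, 0, 0, 0, 0.005, 0])

```text
t: 7.12
tool_pos: [0.5944, -0.3739, 0.0993]
tool_rot: [3.136, -0.001, 0.009]
contact_force: [-0.7, 0.5, 0.7]
opening: 0.0455
```

>>> step_arm(targets=[0, 0, 0.0005, 0, 0, 0, 0.001, 0, 0, 0, 0.001, 0])

```text
t: 7.37
tool_pos: [0.5945, -0.3741, 0.0992]
tool_rot: [3.136, -0.001, 0.009]
contact_force: [-2.6, 0.6, 5.1]
opening: 0.0453
```

Contact with the floor. Release gently.

>>> step_arm(targets=[0, 0, 0, 0, 0, 0, 0, 0, 0, 0, 0, 0, 0, 0, 0, 0, 0, 0, 0, 0, 0, 0, 0, 0], grip=0.085)

```text
t: 7.87
tool_pos: [0.5945, -0.374, 0.099]
tool_rot: [3.136, -0.001, 0.009]
contact_force: [0.3, 0.2, 0.1]
opening: 0.085
```

>>> step_arm(targets=[0, 0, -0.02, 0, 0, 0, -0.05, 0, 0, 0, -0.09, 0, 0, 0, -0.13, 0, 0, 0, -0.16, 0, 0, 0, -0.17, 0])

```text
t: 8.37
tool_pos: [0.5954, -0.3745, 0.277]
tool_rot: [3.129, -0.0, 0.023]
contact_force: [1.3, -0.1, 1.4]
opening: 0.085
```

```bash
python3 w.py w3 ; python3 g.py .408 .371 .27 0
python3 - <<'E'
from h import *
p=imaging.get_image('scene'); cv2.imwrite('pics/s3.png',cv2.resize(p['color'][100:320,20:320,::-1],None,fx=2.5,fy=2.5))
E
```

```text
65.70646984690485 [ 0.5937 -0.3035  0.4185] [[1.0, -0.0, 0.014], [-0.004, -0.96, 0.282], [0.013, -0.282, -0.959]]
t 8.42 pos [ 0.5954 -0.3745  0.2767] yaw -0.01 open 0.0852 F [-0.7  0.1  1.9] 
shift [-0.1877 -0.7454 -0.0053] roll -0.0002
```

View pics/s3.png

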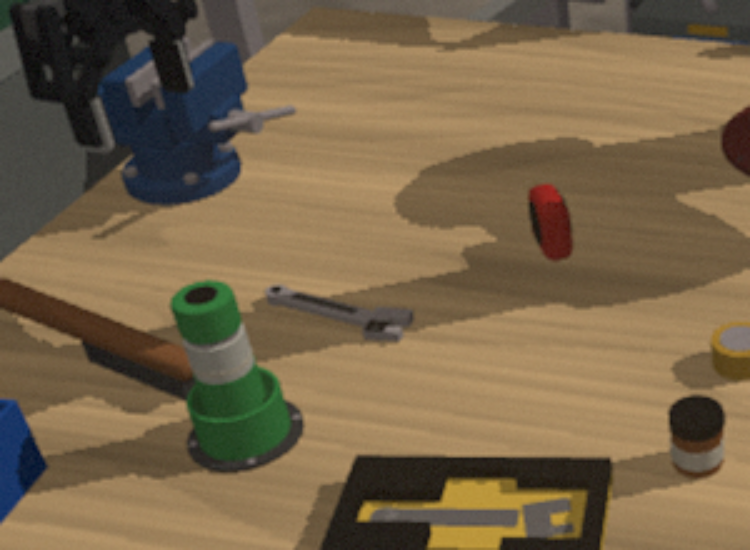

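View pics/w3.png

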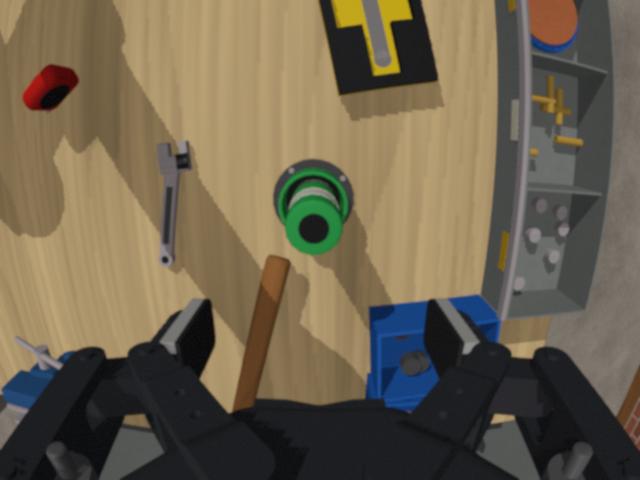

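>>> step_arm(targets=[-0.003, -0.01, 0, 0, -0.01, -0.04, 0, 0, -0.02, -0.08, 0, 0, -0.03, -0.12, 0, 0, -0.04, -0.16, 0, 0, -0.05, -0.2, 0, 0, -0.06, -0.24, 0, 0, -0.07, -0.28, 0, 0, -0.08, -0.32, 0, 0, -0.09, -0.355, 0, 0, -0.095, -0.38, 0, 0, -0.095, -0.38, 0, 0])

```text
t: 9.47
tool_pos: [0.497, 0.0105, 0.2646]
tool_rot: [3.134, 0.008, 0.009]
contact_force: [0.3, -0.0, 0.0]
opening: 0.085
```

```bash
python3 g.py .408 .371 .27 0; python3 -c "
from g import *
print(Ro.from_rotvec(monitor.get_obs()['tool_rot']).as_matrix()[:,2].round(4))"
```

```text
t 9.47 pos [0.497  0.0105 0.2646] yaw 0.3 open 0.085 F [ 0.3 -0.   0. ] 
shift [-0.0871 -0.3609 -0.0085] roll 0.0052
[ 0.0058 -0.0072 -1.    ]
```

>>> step_arm(targets=[-0.003, -0.01, 0, 0, -0.01, -0.04, -0.005, 0, -0.019, -0.08, -0.009, 0, -0.029, -0.12, -0.009, 0, -0.039, -0.16, -0.009, 0, -0.048, -0.2, -0.009, 0, -0.058, -0.24, -0.009, 0, -0.068, -0.28, -0.009, 0, -0.077, -0.32, -0.009, 0, -0.084, -0.35, -0.009, 0.005, -0.087, -0.361, -0.009, 0.005, -0.087, -0.361, -0.009, 0.005])

```text
t: 10.47
tool_pos: [0.4065, 0.3722, 0.2675]
tool_rot: [3.132, 0.006, 0.003]
contact_force: [-0.1, -0.9, 0.1]
opening: 0.0849
```

>>> step_arm(targets=[0, 0, 0, 0, 0, 0, 0, 0])

```text
t: 10.63
tool_pos: [0.4063, 0.3707, 0.2656]
tool_rot: [3.129, 0.004, -0.001]
contact_force: [-0.2, -0.1, 0.5]
opening: 0.0855
```

```bash
python3 w.py w4 orange_can_c:.0675; python3 g.py .408 .371 .09 0; python3 -c "
from g import *
print(Ro.from_rotvec(monitor.get_obs()['tool_rot']).as_matrix()[:,2].round(4))"
```

```text
65.70646984690485 [0.4065 0.4416 0.4073] [[1.0, 0.002, -0.001], [0.003, -0.96, 0.281], [-0.0, -0.281, -0.96]]
orange_can_c [226.8 153.3] 0.88 [0.3209 0.4275 0.0675]
orange_can_c [243.5 274.4] 0.74 [0.3314 0.3085 0.0675]
t 10.73 pos [0.4068 0.3707 0.2668] yaw 0.09 open 0.0851 F [ 0.4  0.2 -0.2] 
shift [ 0.001  -0.0022  0.1767] roll 0.0016
[ 0.001  -0.0109 -0.9999]
```

View pics/w4.png

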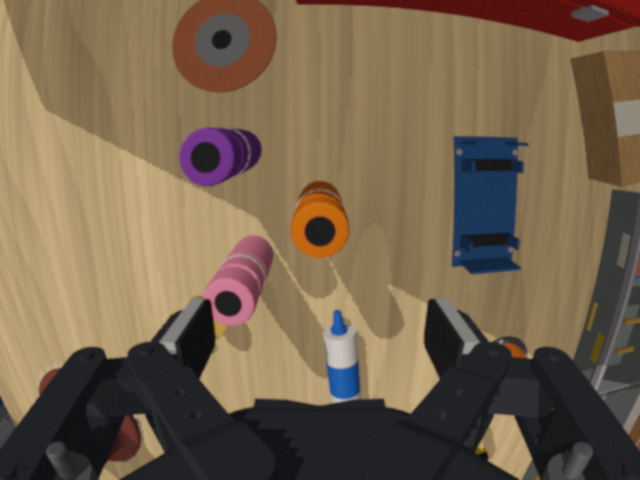

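Run:
```python
from h import *
p=np.load('w.npy',allow_pickle=True).item()
for uv,z in (((320,231),.135),((228,303),.135),((206,157),.135)): print(onplane(p,uv,z,True).round(4))
```

```text
[0.4071 0.3707 0.135 ]
[0.3312 0.3092 0.135 ]
[0.3215 0.4282 0.135 ]
```

>>> step_arm(targets=[0.0005, -0.001, 0.04, 0, 0.0005, -0.001, 0.08, 0, 0.0005, -0.001, 0.12, 0, 0.0005, -0.001, 0.15, 0, 0.0005, -0.002, 0.17, 0, 0.0005, -0.002, 0.175, 0, 0.0005, -0.002, 0.175, 0, 0.0005, -0.002, 0.175, 0], grip=0.075)

```text
t: 11.4
tool_pos: [0.4086, 0.3707, 0.0931]
tool_rot: [3.132, 0.001, 0.004]
contact_force: [0.5, 0.4, 0.3]
opening: 0.0751
```

>>> step_arm(targets=[0, 0, 0, 0, 0, 0, 0, 0, 0, 0, 0, 0, 0, 0, 0, 0, 0, 0, 0, 0, 0, 0, 0, 0, 0, 0, 0, 0, 0, 0, 0, 0], grip=0.02)

```text
t: 12.07
tool_pos: [0.4096, 0.3718, 0.0959]
tool_rot: [3.134, 0.001, 0.008]
contact_force: [-1.9, -0.2, 6.5]
opening: 0.0453
```

```bash
python3 g.py .668 .142 .27 0; python3 -c "
from g import *
print(Ro.from_rotvec(monitor.get_obs()['tool_rot']).as_matrix()[:,2].round(4))"
```

```text
t 12.07 pos [0.4096 0.3718 0.0959] yaw 0.05 open 0.0453 F [-1.9 -0.2  6.5] 
shift [ 0.2591  0.2313 -0.171 ] roll 0.0008
[ 0.0052 -0.0076 -1.    ]
```

>>> step_arm(targets=[0, 0, -0.02, 0, 0, 0, -0.05, 0, 0, 0, -0.09, 0, 0, 0, -0.13, 0, 0, 0, -0.155, 0, 0.005, 0.005, -0.17, 0, 0.02, 0.018, -0.171, 0, 0.042, 0.038, -0.171, 0, 0.068, 0.061, -0.171, 0, 0.09, 0.08, -0.171, 0, 0.1, 0.09, -0.171, 0, 0.1, 0.09, -0.171, 0])

```text
t: 13.07
tool_pos: [0.5104, 0.2812, 0.2683]
tool_rot: [3.133, -0.004, 0.009]
contact_force: [-0.6, -0.5, -1.6]
opening: 0.0455
```

```bash
python3 g.py .668 .142 .26 0; python3 -c "
from g import *
print(Ro.from_rotvec(monitor.get_obs()['tool_rot']).as_matrix()[:,2].round(4))"
```

```text
t 13.07 pos [0.5104 0.2812 0.2683] yaw -0.15 open 0.0455 F [-0.6 -0.5 -1.6] 
shift [0.1579 0.1387 0.0103] roll -0.0027
[ 0.0058 -0.0081 -1.    ]
```

>>> step_arm(targets=[0.01, 0.009, 0, 0, 0.03, 0.026, 0, 0, 0.055, 0.048, 0, 0, 0.08, 0.07, 0, 0, 0.105, 0.092, 0, 0, 0.13, 0.114, 0.005, 0, 0.148, 0.13, 0.01, -0.002, 0.156, 0.137, 0.01, -0.002, 0.158, 0.1385, 0.01, -0.002, 0.158, 0.1385, 0.01, -0.002, 0.158, 0.1385, 0.01, -0.002])

```text
t: 13.98
tool_pos: [0.6674, 0.1435, 0.2608]
tool_rot: [3.134, 0.001, 0.009]
contact_force: [-0.3, -0.4, -1.1]
opening: 0.0454
```

```bash
python3 w.py w5 orange_cup:0; python3 g.py .668 .142 .102 0
```

```text
65.70646984690485 [0.6669 0.2137 0.4027] [[1.0, 0.001, 0.005], [-0.001, -0.961, 0.277], [0.005, -0.277, -0.961]]
orange_cup [319.9 205. ] 0.73 [0.67   0.1404 0.    ]
t 14.08 pos [0.6674 0.1436 0.2609] yaw 0.06 open 0.0453 F [-0.4  0.  -2. ] 
shift [-0.0004  0.0004  0.159 ] roll 0.0011
```

View pics/w5.png

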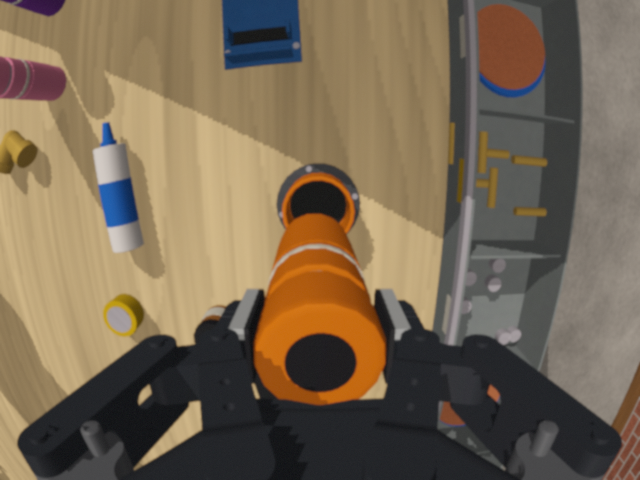

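>>> step_arm(targets=[0, 0, 0.025, 0, 0, 0, 0.06, 0, 0, 0, 0.095, 0, 0, 0, 0.125, 0, 0, 0, 0.142, 0, 0, 0, 0.15, 0, 0, 0, 0.155, 0, 0, 0, 0.157, 0, 0, 0, 0.158, 0, 0, 0, 0.159, 0, 0, 0, 0.159, 0])

```text
t: 15.0
tool_pos: [0.6693, 0.1426, 0.1038]
tool_rot: [3.134, 0.002, 0.014]
contact_force: [0.0, 0.4, -1.2]
opening: 0.0454
```

```bash
python3 g.py .668 .142 .102 0
```

```text
t 15.0 pos [0.6693 0.1426 0.1038] yaw 0.06 open 0.0454 F [ 0.   0.4 -1.2] 
shift [-0.0014  0.0006  0.0018] roll 0.0011
```

>>> step_arm(targets=[0, 0, 0.001, 0, 0, 0, 0.002, 0, 0, 0, 0.0025, 0, 0, 0, 0.003, 0, 0, 0, 0.003, 0])

```text
t: 15.42
tool_pos: [0.6698, 0.1426, 0.1019]
tool_rot: [3.134, 0.002, 0.016]
contact_force: [-1.8, -0.5, 4.6]
opening: 0.0457
```

>>> step_arm(targets=[0, 0, 0, 0, 0, 0, 0, 0, 0, 0, 0, 0, 0, 0, 0, 0, 0, 0, 0, 0, 0, 0, 0, 0], grip=0.085)

```text
t: 15.92
tool_pos: [0.6697, 0.1426, 0.1017]
tool_rot: [3.134, 0.002, 0.015]
contact_force: [-0.3, 0.4, -0.6]
opening: 0.0849
```

>>> step_arm(targets=[0, 0, -0.02, 0, 0, 0, -0.05, 0, 0, 0, -0.09, 0, 0, 0, -0.13, 0, 0, 0, -0.155, 0, 0, 0, -0.165, 0, 0, 0, -0.165, 0, 0, 0, -0.165, 0])

```text
t: 16.58
tool_pos: [0.6678, 0.1437, 0.2657]
tool_rot: [3.134, 0.002, 0.014]
contact_force: [1.0, -0.4, -1.3]
opening: 0.0853
```

```bash
python3 - <<'E'
from h import *
p=imaging.get_image('scene'); cv2.imwrite('pics/s5.png',p['color'][:,:,::-1])
p=imaging.get_image('top'); cv2.imwrite('pics/t5.png',cv2.resize(p['color'][150:290,230:510,::-1],None,fx=2.8,fy=2.8))
E
python3 g.py .43 -.31 .26 0; python3 -c "
from g import *
print(Ro.from_rotvec(monitor.get_obs()['tool_rot']).as_matrix()[:,2].round(4))"
```

```text
t 16.68 pos [0.6669 0.1436 0.263 ] yaw 0.06 open 0.0851 F [ 1.4  0.9 -0.4] 
shift [-0.2374  0.4533  0.0055] roll 0.0011
[ 0.0046 -0.0078 -1.    ]
```

View pics/s5.png

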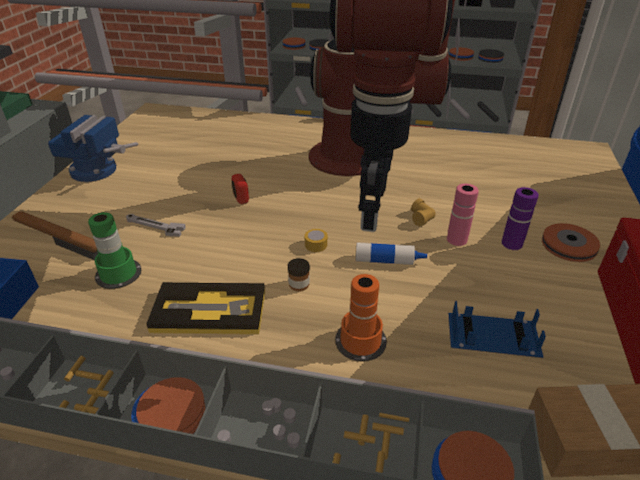

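Both cans stand in their cups (orange at 363,315 and green at 112,250 in the scene view). Now the spanner.

>>> step_arm(targets=[-0.005, 0.009, 0, 0, -0.019, 0.036, 0, 0, -0.037, 0.07, 0, 0, -0.055, 0.105, 0, 0, -0.074, 0.14, 0, 0, -0.092, 0.175, 0, 0, -0.111, 0.21, 0, 0, -0.129, 0.245, 0, 0, -0.143, 0.27, 0, 0, -0.15, 0.283, 0, 0, -0.15, 0.283, 0, 0, -0.15, 0.283, 0, 0])

```text
t: 17.68
tool_pos: [0.516, -0.14, 0.2627]
tool_rot: [3.135, -0.002, 0.003]
contact_force: [-1.0, 0.0, -0.9]
opening: 0.0851
```

```bash
python3 g.py .427 -.38 .24 -10; python3 -c "
from g import *
print(Ro.from_rotvec(monitor.get_obs()['tool_rot']).as_matrix()[:,2].round(4))"
```

```text
t 17.68 pos [ 0.516  -0.14    0.2627] yaw -0.06 open 0.0851 F [-1.   0.  -0.9] 
shift [-0.0888  0.24    0.024 ] roll 0.1735
[ 0.0021 -0.0064 -1.    ]
```

>>> step_arm(targets=[-0.004, 0.01, 0, 0, -0.013, 0.036, 0, 0, -0.026, 0.07, 0, 0, -0.039, 0.105, 0, 0, -0.052, 0.14, 0, 0, -0.065, 0.175, 0, 0, -0.077, 0.21, 0.01, 0, -0.085, 0.23, 0.02, 0, -0.089, 0.24, 0.023, 0, -0.089, 0.24, 0.023, 0, -0.089, 0.24, 0.023, 0, -0.089, 0.24, 0.023, 0])

```text
t: 18.68
tool_pos: [0.4276, -0.3789, 0.2415]
tool_rot: [3.135, 0.001, 0.004]
contact_force: [-0.2, -0.5, 0.3]
opening: 0.0847
```

```bash
python3 w.py w6 spanner_c:.006; python3 g.py .427 -.38 .24 0
python3 - <<'E'
import cv2
c=cv2.imread('pics/w6.png')[120:340,200:440]; cv2.imwrite('pics/w6c.png',cv2.resize(c,None,fx=2.7,fy=2.7,interpolation=cv2.INTER_CUBIC))
E
```

```text
65.70646984690485 [ 0.4275 -0.3089  0.3835] [[1.0, 0.001, 0.002], [0.0, -0.961, 0.276], [0.002, -0.276, -0.961]]
spanner_c [311.8 205.2] 0.76 [ 0.4209 -0.3774  0.006 ]
spanner_c [498.7 219.9] 0.41 [ 0.6313 -0.3908  0.006 ]
t 18.78 pos [ 0.4278 -0.3789  0.2418] yaw 0.07 open 0.0851 F [-0.5  0.1 -0.6] 
shift [-0.0008  0.0011  0.0018] roll 0.0012
```

View pics/w6c.png

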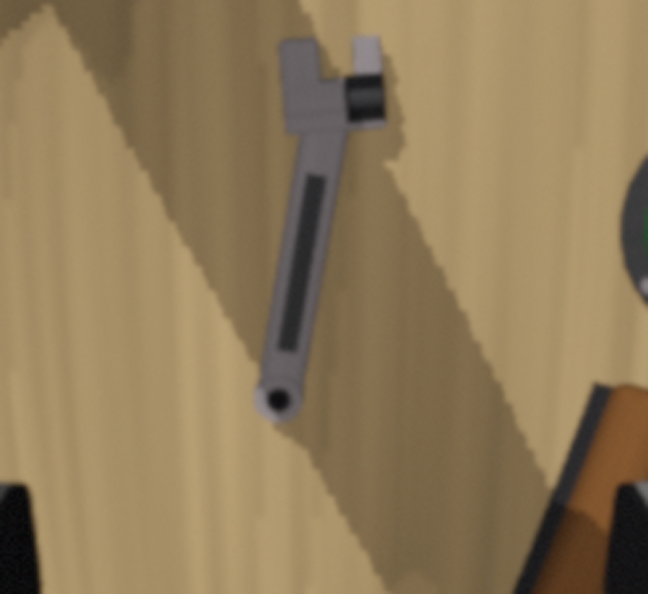

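Run:
```python
from h import *
p=np.load('w.npy',allow_pickle=True).item()
for n,c in dict(hole=(278,400),s0=(287,350),s1=(316,176),neck=(325,131),tipL=(298,40),tipR=(367,36),tail=(274,421)).items():
    print(n,onplane(p,(200+c[0]/2.7,120+c[1]/2.7),.011,True).round(4))
```

```text
hole [ 0.4113 -0.4444  0.011 ]
s0 [ 0.415  -0.4237  0.011 ]
s1 [ 0.4264 -0.3559  0.011 ]
neck [ 0.4297 -0.339   0.011 ]
tipL [ 0.4198 -0.3052  0.011 ]
tipR [ 0.445  -0.3036  0.011 ]
tail [ 0.4096 -0.4533  0.011 ]
```

```bash
python3 g.py .4235 -.3775 .03 -9.8
```

```text
t 18.78 pos [ 0.4278 -0.3789  0.2418] yaw 0.07 open 0.0851 F [-0.5  0.1 -0.6] 
shift [-0.0049 -0.0029  0.2118] roll 0.1723
```

>>> step_arm(targets=[-0.005, -0.003, 0.03, 0.08, -0.005, -0.003, 0.07, 0.172, -0.005, -0.003, 0.11, 0.172, -0.005, -0.003, 0.15, 0.172, -0.005, -0.003, 0.18, 0.172, -0.005, -0.003, 0.2, 0.172, -0.005, -0.003, 0.208, 0.172, -0.005, -0.003, 0.21, 0.172, -0.005, -0.003, 0.21, 0.172, -0.005, -0.003, 0.21, 0.172], grip=0.045, force=60)

```text
t: 19.62
tool_pos: [0.4248, -0.3784, 0.0341]
tool_rot: [3.121, -0.266, 0.01]
contact_force: [-0.7, 0.2, 1.0]
opening: 0.0454
```

```bash
python3 g.py .4235 -.3775 .005 -9.8; python3 w.py w7;  python3 -c "
from g import *
print(Ro.from_rotvec(monitor.get_obs()['tool_rot']).as_matrix()[:,2].round(4))"
```

```text
t 19.62 pos [ 0.4248 -0.3784  0.0341] yaw -9.75 open 0.0454 F [-0.7  0.2  1. ] 
shift [-0.0016 -0.001   0.0291] roll 0.0009
65.70646984690485 [ 0.4359 -0.3088  0.176 ] [[0.986, -0.169, 0.007], [-0.165, -0.946, 0.278], [-0.041, -0.275, -0.96]]
[ 0.0058 -0.0103 -0.9999]
```

View pics/w7.png

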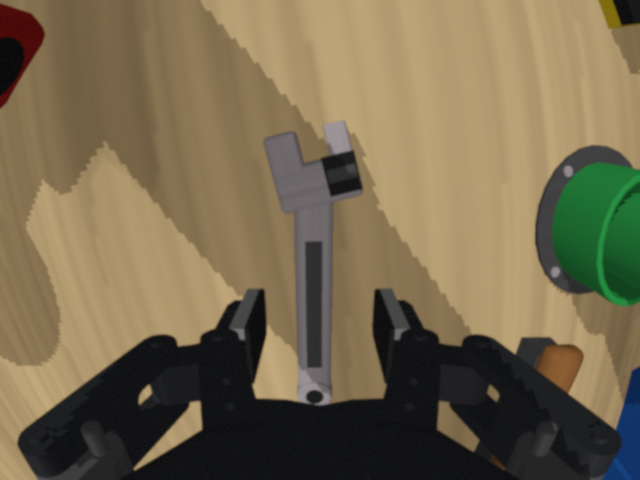

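>>> step_arm(targets=[-0.001, -0.001, 0.012, 0, -0.001, -0.001, 0.022, 0, -0.001, -0.001, 0.028, 0, -0.001, -0.001, 0.029, 0, -0.001, -0.001, 0.029, 0, -0.001, -0.001, 0.029, 0])

```text
t: 20.17
tool_pos: [0.424, -0.3777, 0.005]
tool_rot: [3.121, -0.267, 0.01]
contact_force: [-0.5, -1.2, -0.3]
opening: 0.045
```

>>> step_arm(targets=[0, 0, 0, 0, 0, 0, 0, 0, 0, 0, 0, 0, 0, 0, 0, 0, 0, 0, 0, 0, 0, 0, 0, 0], grip=0.005)

```text
t: 20.67
tool_pos: [0.4244, -0.3781, 0.0057]
tool_rot: [3.12, -0.267, 0.011]
contact_force: [-0.1, -0.2, 4.2]
opening: 0.0158
```

>>> step_arm(targets=[0, 0, -0.01, 0, 0, 0, -0.03, 0, 0, 0, -0.06, 0, 0, 0, -0.09, 0, 0, 0, -0.12, 0, 0, 0, -0.14, 0, 0, 0, -0.15, 0, 0, 0, -0.15, 0, 0, 0, -0.15, 0])

```text
t: 21.42
tool_pos: [0.4232, -0.3762, 0.1551]
tool_rot: [3.12, -0.267, 0.01]
contact_force: [0.2, -0.6, -1.4]
opening: 0.016
```

```bash
python3 w.py w8; python3 g.py .6555 -.1485 .16 11;  python3 -c "
from g import *
print(Ro.from_rotvec(monitor.get_obs()['tool_rot']).as_matrix()[:,2].round(4))"
```

```text
65.70646984690485 [ 0.4343 -0.3066  0.2969] [[0.985, -0.17, 0.007], [-0.165, -0.946, 0.279], [-0.041, -0.276, -0.96]]
t 21.47 pos [ 0.4227 -0.3756  0.1538] yaw -9.76 open 0.0157 F [-0.3  0.5 -1.6] 
shift [ 0.191  -0.2633 -0.0072] roll -0.3623
[ 0.0043 -0.0085 -1.    ]
```

View pics/w8.png

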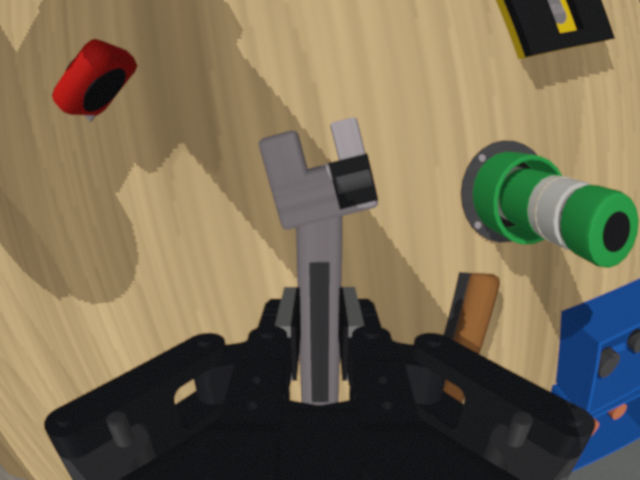

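>>> step_arm(targets=[0, 0, -0.03, 0, 0.005, -0.007, -0.055, 0, 0.02, -0.028, -0.06, -0.05, 0.04, -0.055, -0.06, -0.1, 0.06, -0.083, -0.06, -0.15, 0.08, -0.11, -0.06, -0.2, 0.1, -0.138, -0.06, -0.25, 0.12, -0.165, -0.06, -0.3, 0.14, -0.193, -0.06, -0.362, 0.16, -0.22, -0.06, -0.362, 0.178, -0.245, -0.06, -0.362, 0.188, -0.259, -0.06, -0.362])

```text
t: 22.47
tool_pos: [0.6522, -0.1487, 0.2092]
tool_rot: [3.121, 0.304, -0.001]
contact_force: [0.6, -0.0, -1.6]
opening: 0.0156
```

>>> step_arm(targets=[0, 0, 0, 0, 0, 0, 0, 0])

```text
t: 22.63
tool_pos: [0.6512, -0.1478, 0.206]
tool_rot: [3.122, 0.306, -0.009]
contact_force: [-0.2, -0.2, -1.5]
opening: 0.0154
```

```bash
python3 w.py w9 spanner_tray:0; python3 g.py .6555 -.1485 .06 11;  python3 -c "
from g import *
print(Ro.from_rotvec(monitor.get_obs()['tool_rot']).as_matrix()[:,2].round(4))"
```

```text
65.70646984690485 [ 0.639  -0.0793  0.3482] [[0.981, 0.194, -0.006], [0.188, -0.943, 0.273], [0.047, -0.269, -0.962]]
t 22.73 pos [ 0.6509 -0.1494  0.2074] yaw 11.06 open 0.0156 F [ 0.3 -0.  -1.4] 
shift [ 0.0053 -0.0007  0.1474] roll 0.0011
[-0.0033 -0.0056 -1.    ]
```

View pics/w9.png

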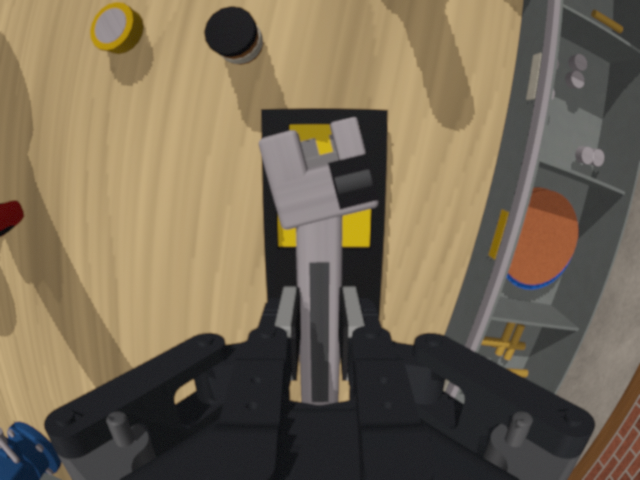

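Run:
```python
from h import *
p=np.load('w.npy',allow_pickle=True).item()
a,b=[onplane(p,uv,.024,True) for uv in ((262.5,109.5),(387.5,111))]
ang=np.arctan2(*(b-a)[[1,0]]); print(a,b,np.linalg.norm(b-a),np.degrees(ang))
m=(a+b)/2; d=np.array([-np.sin(ang),np.cos(ang)]); print('centre',m[:2]-.1*d)
```

```text
[ 0.58379873 -0.06256014  0.024     ] [ 0.69003021 -0.04253082  0.024     ] 0.1081031951537934 10.677434603077334
centre [ 0.65544243 -0.15081406]
```

>>> step_arm(targets=[0.005, -0.001, 0.02, 0, 0.005, -0.001, 0.055, 0, 0.005, -0.001, 0.09, 0, 0.005, -0.001, 0.12, 0, 0.005, -0.001, 0.145, 0, 0.005, -0.001, 0.16, 0, 0.005, -0.001, 0.17, 0, 0.005, -0.001, 0.172, 0, 0.005, -0.001, 0.172, 0, 0.005, -0.001, 0.172, 0])

```text
t: 23.57
tool_pos: [0.6564, -0.1492, 0.0376]
tool_rot: [3.12, 0.302, -0.001]
contact_force: [0.2, 0.8, -2.1]
opening: 0.0157
```

```bash
python3 w.py w10; python3 g.py .6555 -.149 .0177 11;  python3 -c "
from g import *
print(Ro.from_rotvec(monitor.get_obs()['tool_rot']).as_matrix()[:,2].round(4))"
```

```text
65.70646984690485 [ 0.6436 -0.0803  0.1796] [[0.981, 0.191, -0.002], [0.184, -0.943, 0.276], [0.051, -0.271, -0.961]]
t 23.62 pos [ 0.6567 -0.1492  0.038 ] yaw 11.06 open 0.0153 F [ 0.4 -0.3 -2. ] 
shift [-0.0011 -0.0005  0.0203] roll 0.001
[ 6.e-04 -7.e-03 -1.e+00]
```

View pics/w10.png

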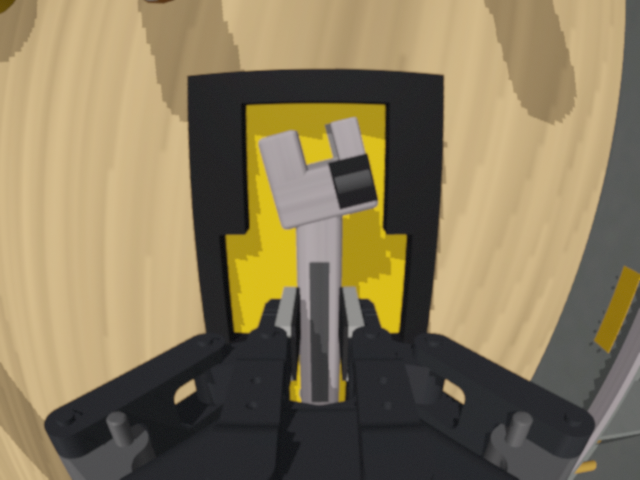

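>>> step_arm(targets=[-0.001, 0, 0.006, 0, -0.001, 0, 0.012, 0, -0.001, 0, 0.016, 0, -0.001, 0, 0.018, 0, -0.001, 0, 0.019, 0, -0.001, 0, 0.02, 0, -0.001, 0, 0.02, 0])

```text
t: 24.2
tool_pos: [0.6557, -0.1494, 0.0179]
tool_rot: [3.12, 0.302, -0.0]
contact_force: [0.4, 0.1, -1.1]
opening: 0.0154
```

>>> step_arm(targets=[0, 0, 0.0005, 0, 0, 0, 0.001, 0, 0, 0, 0.0015, 0, 0, 0, 0.0015, 0])

```text
t: 24.53
tool_pos: [0.656, -0.1495, 0.0177]
tool_rot: [3.12, 0.302, -0.0]
contact_force: [-3.1, 1.9, 4.6]
opening: 0.0154
```

>>> step_arm(targets=[0, 0, 0, 0, 0, 0, 0, 0, 0, 0, 0, 0, 0, 0, 0, 0, 0, 0, 0, 0], grip=0.04)

```text
t: 24.95
tool_pos: [0.656, -0.1495, 0.0175]
tool_rot: [3.12, 0.302, -0.0]
contact_force: [-0.5, 0.9, 0.2]
opening: 0.04
```

>>> step_arm(targets=[0, 0, -0.01, 0, 0, 0, -0.03, 0, 0, 0, -0.06, 0, 0, 0, -0.1, 0, 0, 0, -0.14, 0, 0, 0, -0.17, 0, 0, 0, -0.19, 0, 0, 0, -0.2, 0, 0, 0, -0.2, 0, 0, 0, -0.2, 0])

```text
t: 25.78
tool_pos: [0.6556, -0.148, 0.2171]
tool_rot: [3.12, 0.302, -0.001]
contact_force: [1.2, 0.2, -0.2]
opening: 0.0404
```

```bash
python3 w.py w11; python3 g.py .44 .165 .22 6.5;  python3 -c "
from g import *
print(Ro.from_rotvec(monitor.get_obs()['tool_rot']).as_matrix()[:,2].round(4))
p=np.load('w.npy',allow_pickle=True).item()
d=p['depth'];
import numpy as np
def z(u,v):
    c,r=ray(p,(u,v),True); cam=np.array(p['R'])@r; return (c+r*d[v,u]/cam[2])
for uv in ((310,220),(315,260),(300,180),(345,200),(270,260)): print(uv,z(*uv).round(4))
"
```

```text
65.70646984690485 [ 0.6428 -0.0792  0.3591] [[0.981, 0.192, -0.001], [0.185, -0.943, 0.276], [0.052, -0.271, -0.961]]
t 25.83 pos [ 0.655  -0.1478  0.2155] yaw 11.06 open 0.0402 F [-0.5  0.1 -0.1] 
shift [-0.151  -0.3482 -0.006 ] roll 0.0796
[-0.0022 -0.006  -1.    ]
(310, 220) [ 0.6487 -0.1567  0.0135]
(315, 260) [ 0.6604 -0.1921  0.0229]
(300, 180) [ 0.6323 -0.121   0.0125]
(345, 200) [ 0.6776 -0.1317  0.0116]
(270, 260) [ 0.618  -0.2005  0.0229]
```

View pics/w11.png

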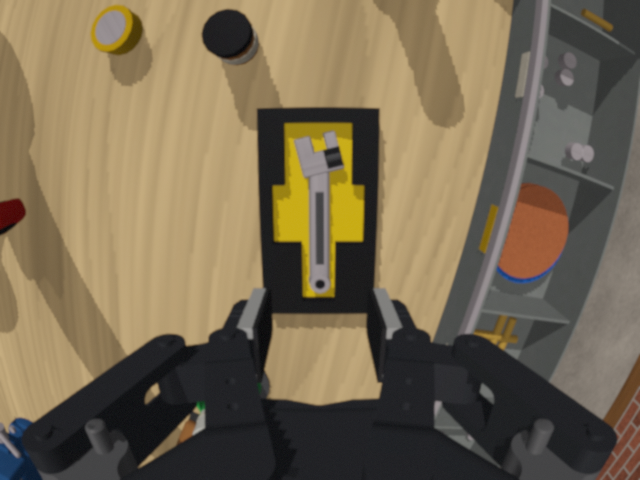

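Spanner lies in the tray (318,165–285 in the wrist view), head in the wide end; the depth puts the handle top at 23 mm. Now the cartridge.

```bash
python3 g.py .439 .157 .22 6.5
```

```text
t 25.83 pos [ 0.655  -0.1478  0.2155] yaw 11.06 open 0.0402 F [-0.5  0.1 -0.1] 
shift [-0.1535 -0.3406 -0.0059] roll 0.0796
```

>>> step_arm(targets=[-0.005, -0.01, 0, 0, -0.017, -0.038, -0.005, 0, -0.032, -0.072, -0.006, 0.02, -0.048, -0.106, -0.006, 0.04, -0.063, -0.14, -0.006, 0.06, -0.078, -0.174, -0.006, 0.08, -0.094, -0.208, -0.006, 0.08, -0.109, -0.242, -0.006, 0.08, -0.125, -0.276, -0.006, 0.08, -0.139, -0.308, -0.006, 0.08, -0.15, -0.332, -0.006, 0.08, -0.153, -0.34, -0.006, 0.08], grip=0.065)

```text
t: 26.83
tool_pos: [0.436, 0.1589, 0.2175]
tool_rot: [3.131, 0.183, -0.011]
contact_force: [0.3, -0.2, -0.1]
opening: 0.0649
```

>>> step_arm(targets=[0, 0, 0, 0, 0, 0, 0, 0, 0, 0, 0, 0])

```text
t: 27.08
tool_pos: [0.4359, 0.1582, 0.2165]
tool_rot: [3.13, 0.182, -0.014]
contact_force: [0.2, 0.7, 0.3]
opening: 0.0647
```

```bash
python3 w.py w12 cartridge_c:.02; python3 g.py .439 .157 .03 6.5;  python3 -c "
from g import *
print(Ro.from_rotvec(monitor.get_obs()['tool_rot']).as_matrix()[:,2].round(4))"
python3 - <<'E'
import cv2
c=cv2.imread('pics/w12.png')[100:320,200:440]; cv2.imwrite('pics/w12c.png',cv2.resize(c,None,fx=2.7,fy=2.7,interpolation=cv2.INTER_CUBIC))
E
```

```text
65.70646984690485 [0.4295 0.2278 0.3585] [[0.993, 0.116, -0.009], [0.114, -0.955, 0.275], [0.023, -0.274, -0.961]]
cartridge_c [324.  217.6] 0.8 [0.4393 0.1555 0.02  ]
t 27.18 pos [0.4364 0.1579 0.2171] yaw 6.59 open 0.0653 F [0.2 0.2 0.3] 
shift [0.004  0.0002 0.1871] roll 0.0016
[-0.0075 -0.0063 -1.    ]
```

View pics/w12c.png

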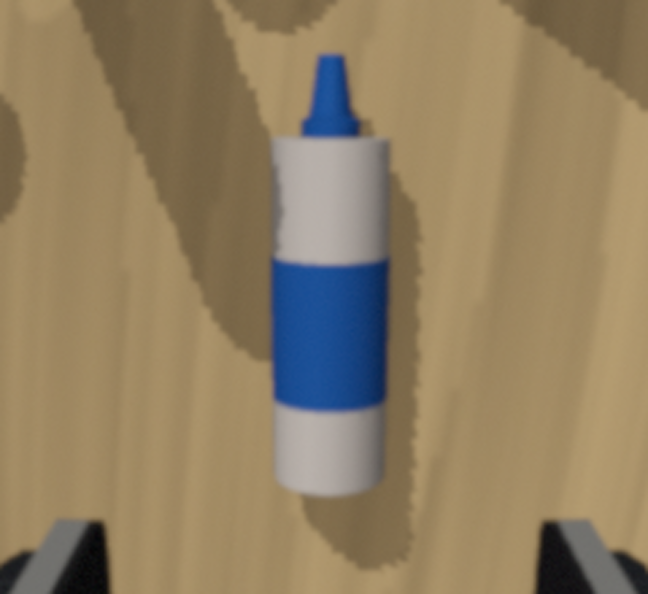

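>>> step_arm(targets=[0.0045, 0, 0.03, 0, 0.0045, 0, 0.07, 0, 0.0045, 0, 0.105, 0, 0.0045, 0, 0.135, 0, 0.0045, 0, 0.155, 0, 0.0045, 0, 0.165, 0, 0.0045, 0, 0.17, 0, 0.0045, 0, 0.17, 0, 0.0045, 0, 0.17, 0])

```text
t: 27.93
tool_pos: [0.441, 0.1573, 0.0484]
tool_rot: [3.131, 0.179, -0.009]
contact_force: [-0.0, 0.1, -0.1]
opening: 0.0649
```

```bash
python3 g.py .4395 .1565 .005 6.5;  python3 w.py w13; python3 -c "
from g import *
print(Ro.from_rotvec(monitor.get_obs()['tool_rot']).as_matrix()[:,2].round(4))"
```

```text
t 27.93 pos [0.441  0.1573 0.0484] yaw 6.56 open 0.0649 F [-0.   0.1 -0.1] 
shift [-0.0013  0.0004  0.0434] roll 0.001
65.70646984690485 [0.4343 0.2269 0.1905] [[0.993, 0.114, -0.006], [0.111, -0.955, 0.275], [0.025, -0.274, -0.962]]
[-0.0043 -0.0057 -1.    ]
```

View pics/w13.png

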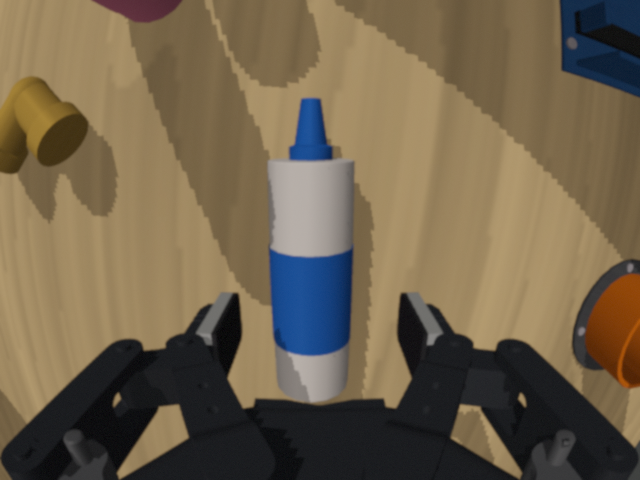

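>>> step_arm(targets=[-0.002, 0, 0.015, 0, -0.002, 0, 0.028, 0, -0.002, 0, 0.038, 0, -0.002, 0, 0.042, 0, -0.002, 0, 0.043, 0, -0.002, 0, 0.043, 0, -0.002, 0, 0.043, 0])

```text
t: 28.57
tool_pos: [0.4398, 0.1572, 0.0067]
tool_rot: [3.131, 0.18, -0.005]
contact_force: [-0.0, -0.7, 0.7]
opening: 0.0651
```

>>> step_arm(targets=[0, 0, 0, 0, 0, 0, 0, 0, 0, 0, 0, 0, 0, 0, 0, 0, 0, 0, 0, 0, 0, 0, 0, 0], grip=0.02, force=50)

```text
t: 29.07
tool_pos: [0.4407, 0.1574, 0.0076]
tool_rot: [3.131, 0.18, -0.002]
contact_force: [-0.5, 0.2, 5.7]
opening: 0.0388
```

>>> step_arm(targets=[0, 0, -0.01, 0, 0, 0, -0.03, 0, 0, 0, -0.06, 0, 0, 0, -0.095, 0, 0, 0, -0.13, 0, 0, 0, -0.155, 0, 0, 0, -0.17, 0, 0, 0, -0.18, 0, 0, 0, -0.18, 0, 0, 0, -0.18, 0])

```text
t: 29.9
tool_pos: [0.4405, 0.1582, 0.187]
tool_rot: [3.131, 0.18, -0.004]
contact_force: [-0.7, 1.4, -1.5]
opening: 0.0388
```

```bash
python3 w.py w14; python3 g.py .6045 .374 .19 3.55; python3 -c "
from g import *
print(Ro.from_rotvec(monitor.get_obs()['tool_rot']).as_matrix()[:,2].round(4))"
```

```text
65.70646984690485 [0.4333 0.2276 0.3291] [[0.993, 0.114, -0.003], [0.111, -0.955, 0.274], [0.029, -0.273, -0.962]]
t 29.95 pos [0.44   0.1581 0.186 ] yaw 6.58 open 0.0389 F [ 0.6  0.2 -1.7] 
shift [ 0.1882 -0.1956 -0.0059] roll 0.0528
[-0.0039 -0.0056 -1.    ]
```

View pics/w14.png

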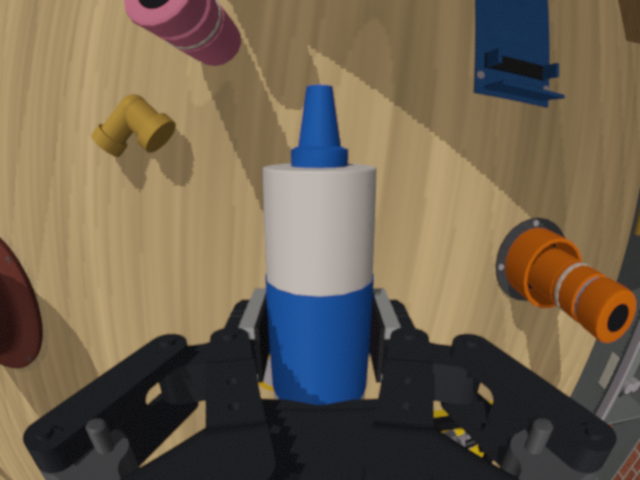

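Run:
```python
from h import *
p=np.load('w.npy',allow_pickle=True).item()
e=onplane(p,(320,167),.219,True); print(e, np.hypot(*(e[:2]-[.44,.1581])), p['depth'][170,320])
```

```text
[0.43420749 0.21936709 0.219     ] 0.06154030322344643 0.11005266
```

>>> step_arm(targets=[0.006, -0.006, -0.005, 0, 0.022, -0.023, -0.006, 0, 0.045, -0.047, -0.006, 0, 0.07, -0.073, -0.006, 0.02, 0.095, -0.099, -0.006, 0.04, 0.12, -0.125, -0.006, 0.053, 0.145, -0.151, -0.006, 0.053, 0.167, -0.174, -0.006, 0.053, 0.18, -0.188, -0.006, 0.053, 0.187, -0.195, -0.006, 0.053, 0.188, -0.196, -0.006, 0.053, 0.188, -0.196, -0.006, 0.053])

```text
t: 30.95
tool_pos: [0.6038, 0.3742, 0.1885]
tool_rot: [3.133, 0.097, -0.01]
contact_force: [0.6, -0.6, -1.1]
opening: 0.039
```

```bash
python3 w.py w15 cartridge_cradle:0; python3 g.py .6045 .374 .07 3.55; python3 -c "
from g import *
print(Ro.from_rotvec(monitor.get_obs()['tool_rot']).as_matrix()[:,2].round(4))"
```

```text
65.70646984690485 [0.6008 0.4442 0.3305] [[0.998, 0.062, -0.007], [0.061, -0.959, 0.276], [0.01, -0.276, -0.961]]
t 31.05 pos [0.6037 0.3735 0.1895] yaw 3.51 open 0.0384 F [ 0.5 -0.5 -1.7] 
shift [ 0.0015 -0.0012  0.1195] roll -0.0007
[-0.0052 -0.0065 -1.    ]
```

View pics/w15.png

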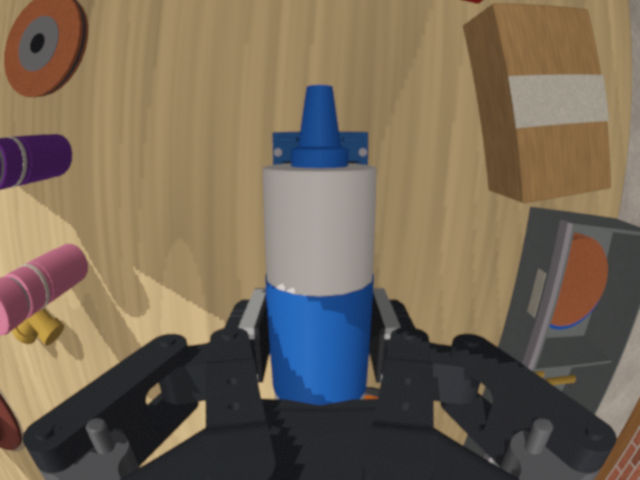

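Run:
```python
from h import *
p=np.load('w.npy',allow_pickle=True).item()
a,b=[onplane(p,uv,.004,True) for uv in ((273.5,132),(368,132))]
ang=np.arctan2(*(b-a)[[1,0]]); print(a,b,np.linalg.norm(b-a),np.degrees(ang))
m=(a+b)/2; d=np.array([-np.sin(ang),np.cos(ang)]); print('centre',m[:2]-.078*d)
```

```text
[0.55844617 0.44763434 0.004     ] [0.64052891 0.45278211 0.004     ] 0.08224399841244709 3.58856838804146
centre [0.60436966 0.37236116]
```

>>> step_arm(targets=[0.0014, 0.001, 0.02, 0, 0.0014, 0.001, 0.05, 0, 0.0014, 0.001, 0.08, 0, 0.0014, 0.001, 0.1, 0, 0.0014, 0.001, 0.115, 0, 0.0014, 0.001, 0.12, 0, 0.0014, 0.001, 0.12, 0, 0.0014, 0.001, 0.12, 0])

```text
t: 31.72
tool_pos: [0.6052, 0.3718, 0.0711]
tool_rot: [3.135, 0.096, -0.006]
contact_force: [0.6, 0.0, -0.4]
opening: 0.0388
```

```bash
python3 w.py w16; python3 g.py .6045 .372 .0176 3.55
python3 - <<'E'
from h import *
p=imaging.get_image('scene'); cv2.imwrite('pics/s16.png',cv2.resize(p['color'][230:380,380:600,::-1],None,fx=3.5,fy=3.5))
E
```

```text
65.70646984690485 [0.6019 0.4417 0.2131] [[0.998, 0.061, -0.004], [0.06, -0.96, 0.275], [0.013, -0.275, -0.961]]
t 31.77 pos [0.6058 0.3722 0.0719] yaw 3.49 open 0.0393 F [ 0.3  0.7 -1.7] 
shift [-0.0011 -0.0002  0.0543] roll -0.001
```

View pics/w16.png

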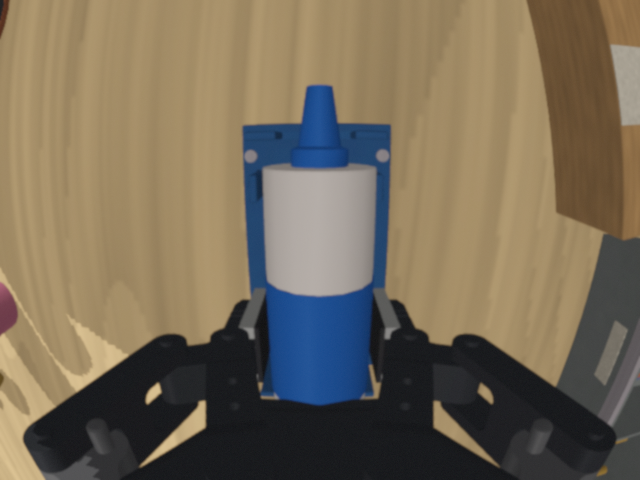

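View pics/s16.png

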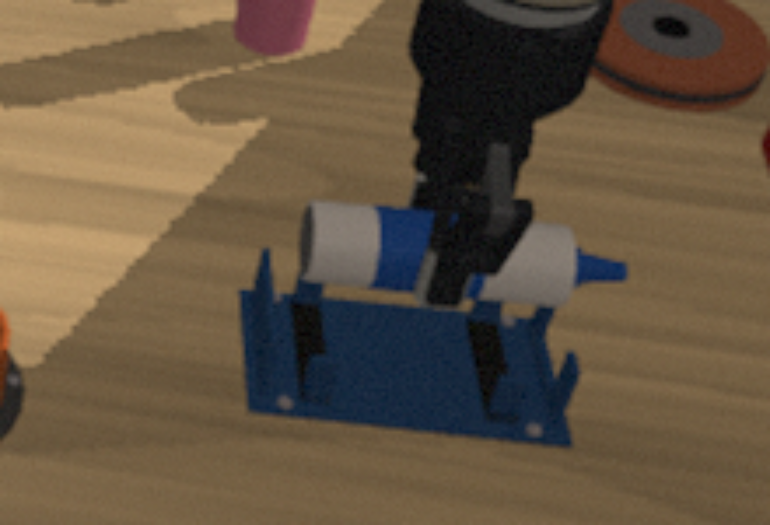

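>>> step_arm(targets=[-0.001, 0, 0.012, 0, -0.001, 0, 0.025, 0, -0.001, 0, 0.036, 0, -0.001, 0, 0.044, 0, -0.001, 0, 0.048, 0, -0.001, 0, 0.051, 0, -0.001, 0, 0.052, 0, -0.001, 0, 0.052, 0])

```text
t: 32.48
tool_pos: [0.6049, 0.3721, 0.02]
tool_rot: [3.135, 0.096, -0.003]
contact_force: [-0.2, -0.2, -1.5]
opening: 0.0388
```

>>> step_arm(targets=[0, 0, 0.001, 0, 0, 0, 0.002, 0, 0, 0, 0.0025, 0, 0, 0, 0.003, 0, 0, 0, 0.003, 0])

```text
t: 32.9
tool_pos: [0.6052, 0.3722, 0.0177]
tool_rot: [3.136, 0.096, -0.002]
contact_force: [-0.7, 0.2, 0.9]
opening: 0.0393
```

>>> step_arm(targets=[0, 0, 0.0005, 0, 0, 0, 0.001, 0, 0, 0, 0.001, 0])

```text
t: 33.15
tool_pos: [0.6053, 0.3722, 0.0177]
tool_rot: [3.136, 0.096, -0.002]
contact_force: [-3.7, -1.3, 5.0]
opening: 0.0391
```

Seated; release and retreat.

>>> step_arm(targets=[0, 0, 0, 0, 0, 0, 0, 0, 0, 0, 0, 0, 0, 0, 0, 0, 0, 0, 0, 0], grip=0.065)

```text
t: 33.57
tool_pos: [0.6053, 0.3722, 0.0174]
tool_rot: [3.136, 0.096, -0.002]
contact_force: [-0.4, -0.2, 0.5]
opening: 0.0652
```

>>> step_arm(targets=[0, 0, -0.01, 0, 0, 0, -0.03, 0, 0, 0, -0.06, 0, 0, 0, -0.1, 0, 0, 0, -0.14, 0, 0, 0, -0.18, 0, 0, 0, -0.22, 0, 0, 0, -0.24, 0, 0, 0, -0.24, 0, 0, 0, -0.24, 0])

```text
t: 34.4
tool_pos: [0.6064, 0.3738, 0.2608]
tool_rot: [3.138, 0.096, 0.005]
contact_force: [0.7, 0.6, -0.4]
opening: 0.0651
```

```bash
python3 w.py w17
python3 - <<'E'
from h import *
p=imaging.get_image('scene'); cv2.imwrite('pics/s17.png',p['color'][:,:,::-1])
p=imaging.get_image('top'); cv2.imwrite('pics/t17.png',p['color'][:,:,::-1])
c=cv2.resize(p['color'][140:280,150:490,::-1],None,fx=2.3,fy=2.3);cv2.imwrite('pics/t17c.png',c)
W=cloud(p)
def near(c,r,z0,z1): return (np.hypot(W[...,0]-c[0],W[...,1]-c[1])<r)&(W[...,2]>z0)&(W[...,2]<z1)
hsv=cv2.cvtColor(p['color'],cv2.COLOR_RGB2HSV)
m=near((.6045,.373),.07,.03,.08)&(hsv[...,1]<80); P=W[m]; print('cart white z',np.percentile(P[:,2],[50,90,98]) if len(P) else 0)
for c in ((.594,-.374),(.669,.142)): P=W[near(c,.05,.12,.17)]; print('can top',P[:,:2].mean(0),np.percentile(P[:,2],90))
for c,z in (((.547,-.002),.04),((.4165,.0055),.02)): P=W[near(c,.05,z,.1)]; print(P[:,:2].mean(0),np.percentile(P[:,2],90))
E
```

```text
65.70646984690485 [0.602  0.4432 0.4031] [[0.998, 0.061, 0.003], [0.058, -0.96, 0.272], [0.019, -0.272, -0.962]]
cart white z [0.04785792 0.05296414 0.05494442]
can top [ 0.59188344 -0.36940633] 0.14473311862202604
can top [0.66558241 0.14225265] 0.14457602318993354
[5.47089887e-01 7.73829678e-05] 0.05734325626350487
[0.41558995 0.00618393] 0.032991868103974364
```

View pics/w17.png

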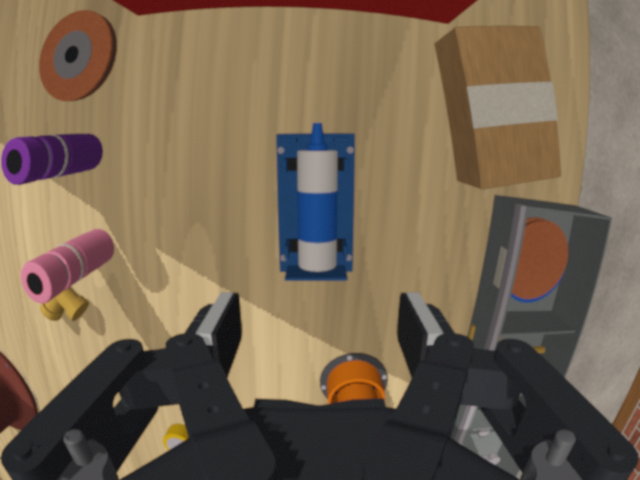

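View pics/s17.png

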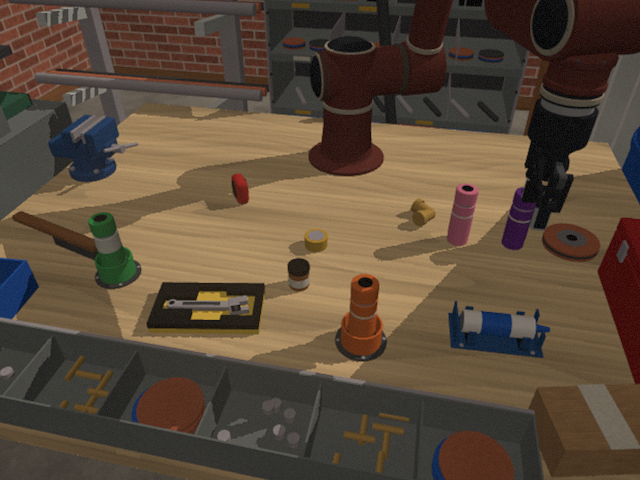

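View pics/t17c.png

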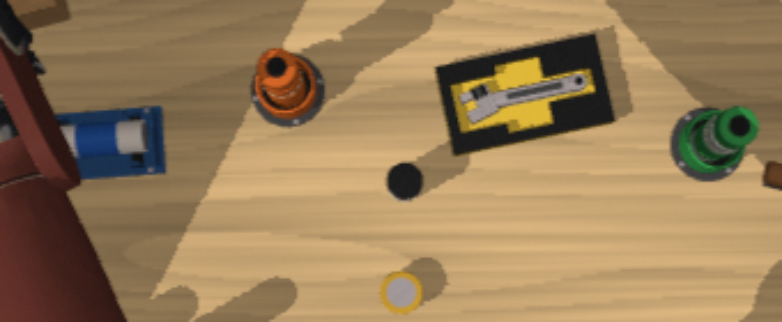

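All four are in place, and the jar and tin have not moved. The cartridge top reads about 50 mm, which matches the 10 mm floor plus the 40 mm body. Handing in.

```bash
python3 -c "
from station import ticket,monitor
print(ticket.finish_job(), monitor.get_obs()['t'])"
```

```text
the job is handed in; nothing more can be done
the job is handed in; nothing more can be done
```

I put all four things back in the order asked and handed the job in at about 34.5 s. Each was lowered until the wrist felt light contact (about 5 N), then released; the highest wrist force I read was about 7 N.

- **Cans:** in the last pictures the green and orange cans stand upright in their own cups. The pink and purple look-alikes were not touched.
- **Spanner:** it lies flat in the tray cut-out with its head in the wide end. The depth reading puts the top of the handle at 23 mm, as expected over the 12 mm floor.
- **Cartridge:** it lies down in the cradle with its nozzle in the notched plate. Its top read 48–55 mm against an expected 50 mm; the top camera's depth reads a few millimetres high.
- **Jar and tin:** both are where they started, within about 1 mm.

No check failed. The only disagreements were between cameras: the scene and top views differed by 1–5 mm, so I used averages and checked them with the wrist camera before each grasp and placement.

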